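# Check the caps of the feeder's refill bottles and put them away

### The arm

A 6-joint arm with a two-finger parallel gripper is mounted at the origin on the work surface. World frame = base frame: x ahead of the robot, y to its left, z up, the work surface at z = 0. Lengths are in m, angles in degrees, forces in N, time in s.
With the tool pointing down it reaches from about 0.3 to 0.75 m from the base axis. Payload 8.5 kg.
Tool frame: the origin (TCP) lies between the finger pads; the fingertips stand 8 mm ahead of it and the grasp point (between the pads) lies 11 mm behind it; y points along the fingers, z is the direction in which the jaws open and shut, and the axes are right-handed (so a half turn about y gives the same grasp; the last joint's range is limited). The gripper opens to 85 mm and grips with 20 to 120 N. Pads are 22 mm wide; open, the fingers measure 114 mm over their backs; the gripper's body (76 mm by 85 mm) begins 54 mm behind the grasp point. The pads swing forward as they close: fully open they stand 13 mm farther back than shut.
Start: joints at [-12.336, 21.807, 74.336, -0, 83.858, -12.336], TCP at [0.55, 0, 0.239] pointing down, gripper open.
Joint ranges: [-178.18, 178.18], [-50.72, 133.34], [12.68, 142.11], [-81.47, 261.47], [9.98, 163.14], [-165.26, 165.26]. Speed limits (degrees/s): [136.94, 136.94, 180, 180, 180, 180].

### API

Orientations are given as a 3x3 rotation matrix whose columns are the frame's x, y, z axes.
In Python, from rig import env, get_image gives the robot as it stands.
- The arm moves only by the tool move_arm, never from a script. Its argument "targets" is one flat list of numbers, 6 for each row, row after row: the shift along the tool's x, y, z in mm, then the turn, a rotation vector about the tool's x, y, z in rad. A call has exactly 5 rows; each row shifts and turns the commanded pose from where the row before left it, along the tool's axes as they then stand; what a row does not reach is not made up. A row lasts 1/8 s, in which the tool goes at most 62.5 mm and 10.7 degrees, less where a joint would pass 70% of its speed; a pose out of reach is approached as far as the arm can. A call is refused whole if a number of a shift passes 62.5 or a number of a turn 0.188, either way. A call with a gripper value outside its range is refused whole. "hand" is the opening, from -1 (shut) to 1 (fully open), so that 0 is half open, set as the call begins (left out, the last holds). The fingers move at their own pace and stop on an object; "squeeze" is the grip in N (left out, the last holds). Time passes only in rows, so rows that do not move let the fingers close, or fill a call up. It gives the time, the measured TCP pose, the force and the opening at its end, in the units of the state.
- env.observe(): the state, without advancing time (a new reading comes with each control period).
- get_image(name): name is "scene" or "side" or "wrist"; returns a dict with "pixels" (384x512x3 uint8, red, green, blue), "z_map" (384x512 float32, m along the optical axis (not along the pixel's ray), 0 where there is no reading), "intrinsics" (3x3 intrinsics, pixels), "R" (3x3) and "t" (3): a world point X has camera coordinates R X + t; the wrist camera has in their place "mount" (4x4, takes a point from camera to tool coordinates, whose origin is the TCP and whose axes are the tool frame's). Camera axes: x right, y down, z forward; pixel columns grow to the right and rows downward; lengths in m; the calibration is good to about 2 mm. A picture is of the moment at which its call begins: read the wrist's pose just before it.
- env.close_job(): hands the job in, once; it reports no verdict.
The state is a dict: "time_s": time; "q": joint angles; "qvel": joint speeds; "joint_efforts": joint torques, N m; "position": TCP position; "tool_rot": TCP orientation; "ft_force": force on the tool from outside, world axes, zero at the start; "wrist_torque": the same for the moment, N m; "grip_width": finger opening in m.
Only numpy, scipy, OpenCV 4.12 (cv2) and the standard library are available. Lean on these libraries where they do the work, as an engineer would, in place of code of your own. Each camera call takes 0.05 s, during which the arm holds its last target.

### The job

Refill bottles for the bowl feeders stand in the grey carrier: test-twist the cap of every one to find out which are loose. Stand those with a tight cap on the low aluminium shelf in one neat row side by side, square to its back rail, with no more than a finger's width (about 20 mm) to the rail and between neighbours; stand those with a loose cap upright on the floor of the green tray for re-capping. Leave the tools and other parts on the table alone.

Things in the scene. Friction and masses are not known exactly. Their poses are not given: they have to be found in the camera images.
- carrier_mid (a point): Grey plastic bottle carrier, a plate 168 (its x) by 208 (its y) by 24 high, bolted to the table, with six square pockets 49 wide and 18 deep in two rows of three: pocket centres at x = -40 and +40, y = -66, 0 and +66 of this frame. This point is the middle of its top face, 24 above the table; z up. Each bottle stands in a pocket, square to the carrier, its foot 6 above the table; the pocket keeps it from turning by more than about 5 degrees. Some pockets are empty.
- shelf_mid (a point): Low aluminium shelf, fixed, two grey drawers under it. Its board is 100 deep (its x) and 250 long (its y), top 60 above the table. This point is the middle of the board's top face; z up. Along the board's far (+x) edge runs a back rail 4 thick, its inner face at x = +46, rising 20 above the board. The other three sides are open.
- tray_in (a point): Green open tray for re-capping, fixed, outside 140 (its x) by 224 (its y) by 40 high, walls 4, floor 4 to 5 thick. This point is the centre of its inner floor; x along the short side, y along the long side, z up.
- bottle_a_mid (a point): White square screw-cap bottle, 46 x 46 (sides along its x and y), 98 high with cap, about 0.2 kg (varies). Body 56 high, neck 33 to 37 across, cap from 72 to 98 above the foot. Point: on the axis, 49 above the foot; z to the cap; turns with the body. None if absent. Rules that say tight1-3 and loose1-3 mean the bottles with tight and loose caps (their foot centre); which letters these are, twisting tells.
- cap_a_mid (a point): Dark grey ribbed round screw cap of bottle_a, 40 across, 26 high, with a small moulded rib on top pointing along its x. This point is its centre, 36 above the bottle's middle. It turns with the cap; its starting angle varies. A loose cap turns on its bottle with under 0.05 N m, at least 1.5 rad either way and without coming off, a tight cap not at all at 2 N m; all look alike. A bottle of either kind can be lifted by its cap. None if absent.
- bottle_b_mid (a point): Bottle like bottle_a; same point. None if absent.
- cap_b_mid (a point): Cap of bottle_b, like cap_a. None if absent.
- bottle_c_mid (a point): Bottle like bottle_a; same point. None if absent.
- cap_c_mid (a point): Cap of bottle_c, like cap_a. None if absent.
- bottle_d_mid (a point): Bottle like bottle_a; same point. None if absent.
- cap_d_mid (a point): Cap of bottle_d, like cap_a. None if absent.
- bottle_e_mid (a point): Bottle like bottle_a; same point. None if absent.
- cap_e_mid (a point): Cap of bottle_e, like cap_a. None if absent.
- bottle_f_mid (a point): Bottle like bottle_a; same point. None if absent.
- cap_f_mid (a point): Cap of bottle_f, like cap_a. None if absent.
- screwdriver: Bystander, loose, to be left alone: a screwdriver lying flat, 150 long. Origin: centre of its underside.
- spanner: Bystander, loose, to be left alone: an open-ended spanner lying flat, 140 long. Origin: centre of its underside.
- tape_roll: Bystander, loose, to be left alone: a roll of paper tape lying flat, 56 across, 18 high. Origin: centre of its underside.
- clamp_knob: Bystander, loose, to be left alone: a black lobed clamp knob, 44 across, 26 high. Origin: centre of its underside.
- air_cylinder: Bystander, loose, to be left alone: a small square aluminium air cylinder, 100 x 30 x 30 with its rod sticking out 56 along its x. Origin: centre of its underside.
- bracket: Bystander, loose, to be left alone: a blue L-shaped sensor bracket, 50 x 36, 40 high. Origin: centre of its underside.
- gauge_case: Bystander, loose, to be left alone: a flat grey gauge case, 50 x 80 x 22. Origin: centre of its underside.
Things that resemble listed ones, but are neither listed nor needed, are in the scene too. Leave any orange, pink or purple look-alike of the part that bears bottle_d_mid alone.

How it is judged:
By the outcome, as a careful person would: the job done as asked, in the order asked, and still so for the second after the job is handed in, with the robot touching nothing.
Of tight1, loose1, loose2, tight2, tight3, loose3 only 4 to 6 are there at a start; the rules pass over those that are not, and their reading is None.
At some moment in a run one of tight1, loose1, loose2, tight2, tight3, loose3 may be knocked a few centimetres aside while the robot is not near it.
It also fails if it takes over 210 s, if anything falls off the work surface, if the arm or the gripper's body presses on something with over 40 N, if the wrist force passes 120 N, or if a joint passes its speed limit or range.

## Working session

There is one attempt and no reset: what is moved stays moved. The work goes in short steps, Python scripts to look and compute and a tool call to move; the robot and the scene stay as the last step left them, time stands still between calls to the robot, and variables do not carry over. Pictures are saved under pics/ and viewed, and the job is handed in when it is done.

Besides the shell and the picture viewer there is one more tool, called as a command line: name --argument value ..., lists and objects as JSON in quotes. move_arm: Moves the arm, as the interface text tells. Its arguments: {"type":"object","properties":{"targets":{"type":"array"},"hand":{"type":"number"},"squeeze":{"type":"number"}},"required":["targets"]}

```bash
ls; mkdir -p pics; python3 - <<'E'
from rig import env,get_image
import cv2,numpy as np
s=env.observe();print({k:np.round(v,4).tolist() for k,v in s.items()})
for n in ["scene","side","wrist"]:
    d=get_image(n);cv2.imwrite(f"pics/{n}0.png",d["pixels"][:,:,::-1]);np.save(f"{n}0.npy",d,allow_pickle=True)
    print(n,d["intrinsics"].tolist(),d.get("R"),d.get("t"),d.get("mount"))
E
```

```text
pics
{'time_s': 0.0, 'q': [-12.3348, 21.8407, 74.3848, -0.0001, 83.8577, -12.3376], 'qvel': [0.0164, -0.0879, -0.0811, 0.005, 0.0575, 0.0404], 'joint_efforts': [-0.001, -44.8467, -23.1286, -0.0003, 0.0047, 0.0], 'position': [0.5497, 0.0001, 0.2387], 'tool_rot': [[0.0, -0.0014, 1.0], [-1.0, 0.0003, 0.0], [-0.0003, -1.0, -0.0014]], 'ft_force': [-0.2954, -0.178, 1.1849], 'wrist_torque': [0.0058, 0.0037, 0.0302], 'grip_width': 0.0852}
scene [[412.445527966768, 0.0, 251.72795933463522], [0.0, 412.445527966768, 190.71651303599188], [0.0, 0.0, 1.0]] [[ 0.16057438  0.98698488 -0.00875915]
 [ 0.8073914  -0.13645023 -0.57402131]
 [-0.56774554  0.08510105 -0.81879351]] [-0.08950002 -0.35222526  1.6556607 ] None
side [[351.2327332091437, 0.0, 256.3629168902834], [0.0, 351.2327332091437, 198.93021653486127], [0.0, 0.0, 1.0]] [[ 0.6885709  -0.72495641  0.01755926]
 [-0.41955988 -0.41801833 -0.80574821]
 [ 0.59147242  0.54744761 -0.59199788]] [-0.33535499  0.29538352  0.63814586] None
wrist [[291.5758441736743, 0.0, 254.8112596995811], [0.0, 291.5758441736743, 189.32653037708553], [0.0, 0.0, 1.0]] None None [[-2.31763403e-04  9.66312037e-01  2.57373255e-01 -6.61804756e-02]
 [-1.75094497e-04 -2.57373298e-01  9.66312038e-01 -1.35477985e-01]
 [ 9.99999958e-01  1.78891125e-04  2.28845631e-04 -9.94530827e-05]
 [ 0.00000000e+00  0.00000000e+00  0.00000000e+00  1.00000000e+00]]
```

View pics/scene0.png

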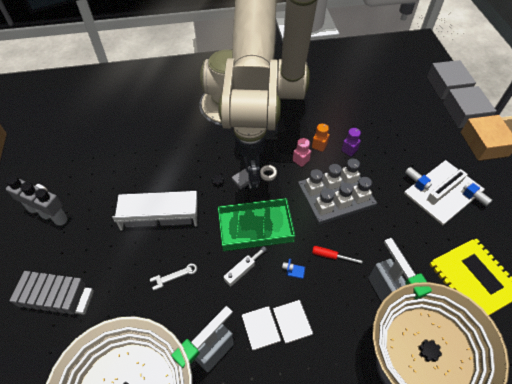

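View pics/side0.png

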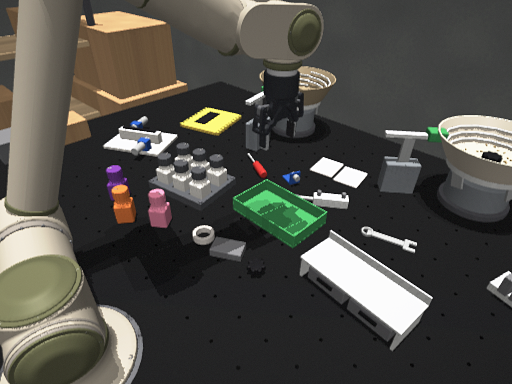

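View pics/wrist0.png

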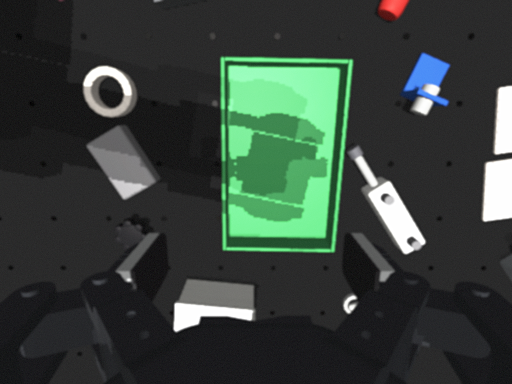

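```bash
cat > h.py <<'E'
import numpy as np,cv2
def cloud(d,Rw=None,pw=None):
    z=d["z_map"];K=d["intrinsics"];h,w=z.shape
    u,v=np.meshgrid(np.arange(w),np.arange(h))
    P=np.stack([(u-K[0,2])/K[0,0]*z,(v-K[1,2])/K[1,1]*z,z],-1)
    if d.get("mount") is not None:
        M=d["mount"];P=P@M[:3,:3].T+M[:3,3];P=P@Rw.T+pw
    else: P=(P-d["t"])@d["R"]
    P[z==0]=np.nan
    return P
def load(n): return np.load(n+".npy",allow_pickle=True).item()
def crop(px,u0,v0,u1,v1,k,fn):
    cv2.imwrite(fn,cv2.resize(np.ascontiguousarray(px[v0:v1,u0:u1,::-1]),None,fx=k,fy=k,interpolation=cv2.INTER_CUBIC))
E
python3 - <<'E'
from h import *
d=load("scene0");P=cloud(d)
crop(d["pixels"],290,110,390,225,5,"pics/c1.png")
s=load("side0");crop(s["pixels"],90,130,250,240,5,"pics/c2.png")
Q=cloud(s)
for nm,A in(("scene",P),("side",Q)):
    print(nm)
    # table z
    z=A[...,2];print("table",np.nanmedian(z[abs(z)<.02]))
    m=(z>.085)&(z<.12)&(A[...,0]>.25)&(A[...,1]>.05)&(A[...,1]<.6)&(A[...,0]<.8)
    n,l,st,c=cv2.connectedComponentsWithStats(m.astype(np.uint8))
    for i in range(1,n):
        if st[i,4]>15: 
            p=A[l==i];print(c[i].round(),st[i,4],np.median(p,0).round(4),p[:,:2].min(0).round(3),p[:,:2].max(0).round(3))
    m=(z>.05)&(z<.07)&(A[...,1]<.0)&(A[...,0]<.8)&(A[...,0]>.3)
    n,l,st,c=cv2.connectedComponentsWithStats(m.astype(np.uint8))
    for i in range(1,n):
        if st[i,4]>200:
            p=A[l==i];print("shelf",c[i].round(),st[i,4],np.median(p[:,2]),cv2.minAreaRect((p[:,:2]*1000).astype(np.float32)))
    hsv=cv2.cvtColor((d if nm=="scene" else s)["pixels"],cv2.COLOR_RGB2HSV)
    g=(hsv[...,0]>45)&(hsv[...,0]<75)&(hsv[...,1]>120)&(hsv[...,2]>50)
    for lo,hi in((.0,.01),(.033,.05)):
        mm=g&(z>lo)&(z<hi)&(A[...,0]<.75)&(abs(A[...,1])<.3)
        p=A[mm];print("tray",mm.sum(),np.median(p[:,2]),cv2.minAreaRect((p[:,:2]*1000).astype(np.float32)))
    mm=(z>.018)&(z<.03)&(A[...,1]>.08)&(A[...,1]<.45)&(A[...,0]>.3)&(A[...,0]<.7)
    mm=mm&~g
    n,l,st,c=cv2.connectedComponentsWithStats(mm.astype(np.uint8));
    for i in range(1,n):
        if st[i,4]>150:p=A[l==i];print("car",c[i].round(),np.median(p[:,2]),cv2.minAreaRect((p[:,:2]*1000).astype(np.float32)))
E
```

```text
scene
table 0.00022172723004414962
[322. 128.] 100 [0.2852 0.2937 0.0961] [0.259 0.275] [0.303 0.317]
[354. 133.] 103 [0.3233 0.3963 0.0957] [0.299 0.378] [0.341 0.416]
[303. 143.] 110 [0.3412 0.2118 0.0966] [0.316 0.192] [0.358 0.234]
[352. 164.] 135 [0.4604 0.3489 0.102 ] [0.434 0.33 ] [0.478 0.37 ]
[334. 170.] 137 [0.4722 0.2833 0.1021] [0.449 0.266] [0.491 0.303]
[316. 175.] 138 [0.4842 0.2202 0.1025] [0.46  0.202] [0.502 0.241]
[364. 183.] 146 [0.5389 0.3618 0.102 ] [0.516 0.344] [0.557 0.387]
[346. 189.] 149 [0.5518 0.2982 0.102 ] [0.526 0.281] [0.57  0.319]
[326. 195.] 153 [0.5622 0.2339 0.1018] [0.538 0.215] [0.579 0.257]
shelf [156. 205.] 1908 0.06028713453434087 ((485.7981262207031, -295.8133239746094), (250.1174774169922, 103.86671447753906), 83.90592193603516)
shelf [ 46. 290.] 2002 0.06462902769463348 ((717.9760131835938, -605.5877075195312), (173.42236328125, 91.79072570800781), 73.0185317993164)
tray 2132 0.00396793701425994 ((567.6319580078125, 10.508049011230469), (236.24424743652344, 170.4408721923828), 88.86524963378906)
tray 382 0.03833831071433293 ((580.068786621
[... 705 characters left out ...]
.202] [0.501 0.241]
[120. 191.] 187 [0.279  0.289  0.0987] [0.261 0.275] [0.303 0.316]
[156. 195.] 188 [0.3348 0.2063 0.099 ] [0.318 0.194] [0.358 0.232]
shelf [367. 284.] 4965 0.0615022594931683 ((486.8922119140625, -294.23779296875), (250.96104431152344, 100.49300384521484), 83.74824523925781)
tray 1828 0.006052276125674167 ((600.2824096679688, 27.678665161132812), (269.0412902832031, 178.80557250976562), 87.97147369384766)
tray 645 0.03908246225315743 ((582.222412109375, 7.069854736328125), (225.1273651123047, 142.71371459960938), 88.91903686523438)
car [192. 189.] 0.025843889828614866 ((508.82452392578125, 294.25311279296875), (170.62704467773438, 211.50640869140625), 10.273612022399902)
```

```bash
python3 - <<'E'
import cv2,numpy as np
a=cv2.imread("pics/c1.png");b=cv2.imread("pics/c2.png");print(a.shape,b.shape)
E
```

```text
(575, 500, 3) (550, 800, 3)
```

View pics/c1.png

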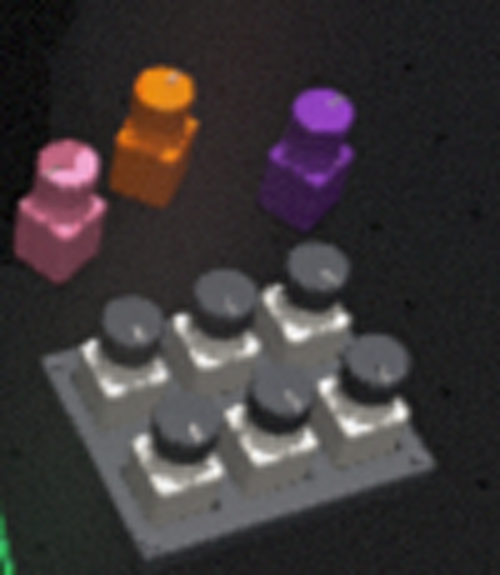

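View pics/c2.png

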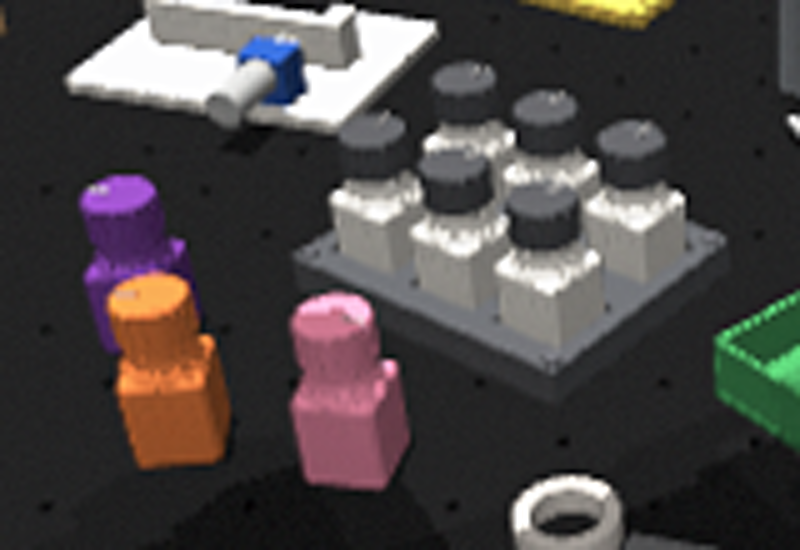

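All six white bottles have dark caps, and I see them at scene pixels (352,164), (334,170), (316,175), (364,183), (346,189) and (326,195). The things that could be mistaken for them are the orange bottle (322,128), the purple one (354,133) and the pink one (303,143). The crop confirms that the white ones stand in the carrier. Cap-top heights come out near 0.103, against 0.104 expected.

```bash
cat >> h.py <<'E'
from rig import env
from scipy.spatial.transform import Rotation as Rn
def yaw(R): return np.degrees(np.arctan2(R[1,2],R[0,2]))
def Rt(y):
    c,s=np.cos(np.radians(y)),np.sin(np.radians(y))
    z=np.array([c,s,0]);yy=np.array([0,0,-1.]);return np.stack([np.cross(yy,z),yy,z],1)
def plan(*wps):
    """wps: (x,y,z,yaw,nrows)"""
    s=env.observe();p=np.array(s["position"]);R=np.array(s["tool_rot"])
    print("now",p.round(4),round(yaw(R),2),"t",round(s["time_s"],2),"grip",round(s["grip_width"],4),"F",np.round(s["ft_force"],1),"T",np.round(s["wrist_torque"],2))
    out=[]
    for x,y,z,a,n in wps:
        p0=p.copy();y0=yaw(R)
        for k in range(1,n+1):
            f=k/n;q=p0+(np.array([x,y,z])-p0)*f;Rq=Rt(y0+(a-y0)*f)
            d=R.T@(q-p)*1000;r=Rn.from_matrix(R.T@Rq).as_rotvec()
            out.append([round(v,0) if abs(v)>20 else round(v,1) for v in d]+[round(v,3) for v in r]);p,R=q,Rq
    for i in range(0,len(out),5):
        print(", ".join(str(o).strip("[]") for o in out[i:i+5]))
C=np.array([.508,.2938]);A=np.radians(10.3)
def pk(i,j):
    x,y=.04*i,.066*j;return C+[x*np.cos(A)-y*np.sin(A),x*np.sin(A)+y*np.cos(A)]
E
python3 -c "
from h import *
x,y=pk(-1,-1);print(x,y);plan((x,y,.16,10.3,6),(x,y,.082,10.3,4))"
```

```text
0.4804455446803374 0.22171149889173228
now [0.5498 0.     0.2389] 0.0 t 0.15 grip 0.0857 F [-0.8  0.4 -0.1] T [-0.03 -0.01 -0.03]
np.float64(-37.0), np.float64(13.2), np.float64(-11.5), np.float64(0.001), np.float64(-0.03), np.float64(-0.0), np.float64(-37.0), np.float64(13.1), np.float64(-10.4), np.float64(0.0), np.float64(-0.03), np.float64(0.0), np.float64(-38.0), np.float64(13.1), np.float64(-9.3), np.float64(0.0), np.float64(-0.03), np.float64(0.0), np.float64(-38.0), np.float64(13.1), np.float64(-8.2), np.float64(0.0), np.float64(-0.03), np.float64(0.0), np.float64(-38.0), np.float64(13.1), np.float64(-7.1), np.float64(0.0), np.float64(-0.03), np.float64(0.0)
np.float64(-38.0), np.float64(13.1), np.float64(-5.9), np.float64(0.0), np.float64(-0.03), np.float64(0.0), np.float64(0.0), np.float64(19.5), np.float64(0.0), np.float64(0.0), np.float64(0.0), np.float64(0.0), np.float64(0.0), np.float64(19.5), np.float64(0.0), np.float64(0.0), np.float64(0.0), np.float64(0.0), np.float64(0.0), np.float64(19.5), np.float64(0.0), np.float64(0.0), np.float64(0.0), np.float64(0.0), np.float64(0.0), np.float64(19.5), np.float64(0.0), np.float64(0.0), np.float64(0.0), np.float64(0.0)
```

```bash
sed -i 's/str(o).strip("\[\]")/",".join("%g"%v for v in o)/; s/round(v,0) if abs(v)>20 else round(v,1)/round(float(v),0) if abs(v)>20 else round(float(v),1)/; s/round(v,3) for v in r/round(float(v),3)+0. for v in r/' h.py; python3 -c "
from h import *
plan((.5,.1,.2,0,2))"
```

```text
now [0.5498 0.     0.2389] 0.0 t 0.15 grip 0.0857 F [-0.8  0.4 -0.1] T [-0.03 -0.01 -0.03]
-50,19.5,-25,0.001,0,0, -50,19.4,-25,0,0,0
```

move_arm --targets '[-37,13,-11.5,0,-0.03,0,-37,13,-10.4,0,-0.03,0,-38,13,-9.3,0,-0.03,0,-38,13,-8.2,0,-0.03,0,-38,13,-7.1,0,-0.03,0]' --hand 0.4 --squeeze 50

```text
time_s: 0.78
position: [0.4916, 0.1862, 0.1737]
tool_rot: [[0.15, -0.0, 0.989], [-0.989, -0.0, 0.15], [-0.0, -1.0, -0.0]]
ft_force: [0.7, 0.8, -0.9]
grip_width: 0.06
```

move_arm --targets '[-38,13,-6,0,-0.03,0,0,0,0,0,0,0,0,0,0,0,0,0,0,0,0,0,0,0,0,0,0,0,0,0]'

```text
time_s: 1.4
position: [0.4811, 0.221, 0.1616]
tool_rot: [[0.178, 0.001, 0.984], [-0.984, 0.0, 0.178], [0.0, -1.0, 0.001]]
ft_force: [0.4, -0.7, -0.0]
grip_width: 0.0597
```

```bash
python3 - <<'E'
from h import *
from rig import get_image
d=get_image("wrist");cv2.imwrite("pics/w1.png",d["pixels"][:,:,::-1])
s=env.observe();P=cloud(d,np.array(s["tool_rot"]),np.array(s["position"]))
z=P[...,2];m=(z>.095)&(z<.115)&(P[...,0]<.65)
n,l,st,c=cv2.connectedComponentsWithStats(m.astype(np.uint8))
for i in range(1,n):
    if st[i,4]>100:
        p=P[l==i];print(c[i].round(),st[i,4],np.median(p,0).round(4),p[:,:2].min(0).round(3),p[:,:2].max(0).round(3))
x,y=pk(-1,-1);plan((x,y,.082,10.3,4))
E
```

```text
[252.  12.] 1533 [0.4576 0.3417 0.1046] [0.436 0.333] [0.476 0.353]
[383.  12.] 1599 [0.5337 0.3556 0.1046] [0.514 0.347] [0.554 0.365]
[252. 106.] 3205 [0.4669 0.2896 0.1048] [0.446 0.268] [0.488 0.31 ]
[375. 105.] 3435 [0.5438 0.3037 0.1047] [0.525 0.283] [0.566 0.324]
[ 50. 178.] 2628 [0.3372 0.2173 0.0987] [0.317 0.195] [0.357 0.237]
[365. 202.] 2728 [0.5553 0.2402 0.1047] [0.537 0.218] [0.578 0.259]
[252. 203.] 2593 [0.4785 0.226  0.1047] [0.458 0.204] [0.499 0.245]
now [0.4809 0.2211 0.1615] 10.25 t 1.45 grip 0.0592 F [ 0.   0.4 -0.7] T [ 0.   -0.02 -0.01]
-0.2,19.9,-0.1,0,0,0, -0.2,19.9,-0.1,0,0,0, -0.2,19.9,-0.1,0,0,0, -0.2,19.9,-0.1,0,0,0
```

View pics/w1.png

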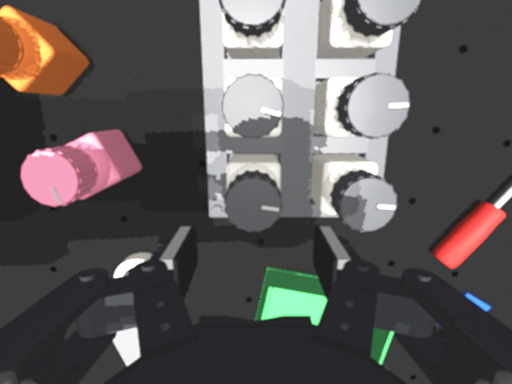

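The picture shows the jaws centred on the cap at (252,203), and the wrist measurements agree with the fixed cameras to about 2 mm. I'm descending to grip it.

move_arm --targets '[-1.5,20,-0.5,0,0,0,0,20,0,0,0,0,0,20,0,0,0,0,0,19,0,0,0,0,0,0,0,0,0,0]'

```text
time_s: 2.08
position: [0.4795, 0.2227, 0.0815]
tool_rot: [[0.179, -0.002, 0.984], [-0.984, -0.001, 0.179], [0.0, -1.0, -0.002]]
ft_force: [0.7, -1.1, -0.0]
grip_width: 0.0598
```

move_arm --targets '[0,0,0,0,0,0,0,0,0,0,0,0,0,0,0,0,0,0,0,0,0,0,0,0,0,0,0,0,0,0]' --hand -1 --squeeze 50

```text
time_s: 2.7
position: [0.4802, 0.2231, 0.0833]
tool_rot: [[0.179, 0.002, 0.984], [-0.984, 0.0, 0.179], [0.0, -1.0, 0.002]]
ft_force: [-0.7, -1.1, 5.8]
grip_width: 0.0385
```

```bash
python3 -c "
from h import *
plan()"
```

```text
now [0.4802 0.2231 0.0833] 10.32 t 2.7 grip 0.0385 F [-0.7 -1.1  5.8] T [-0.13  0.3  -0.01]
```

move_arm --targets '[0,0,0,0,0.05,0,0,0,0,0,0.05,0,0,0,0,0,0.05,0,0,0,0,0,0.05,0,0,0,0,0,0.05,0]'

```text
time_s: 3.32
position: [0.48, 0.2242, 0.0834]
tool_rot: [[-0.07, 0.002, 0.998], [-0.998, 0.002, -0.07], [-0.002, -1.0, 0.002]]
ft_force: [-2.4, 6.5, 7.3]
grip_width: 0.0386
```

```bash
python3 -c "
from h import *
plan()"
```

```text
now [0.48   0.2242 0.0834] -4.01 t 3.33 grip 0.0386 F [-2.4  6.5  7.3] T [1.19 0.49 0.77]
```

Torque rose to 0.77 N·m over 14°, so this cap is tight. I'm turning it back and lifting.

move_arm --targets '[0,0,0,0,-0.05,0,0,0,0,0,-0.05,0,0,0,0,0,-0.05,0,0,0,0,0,-0.05,0,0,0,0,0,-0.05,0]'

```text
time_s: 3.95
position: [0.4796, 0.2239, 0.0833]
tool_rot: [[0.179, 0.0, 0.984], [-0.984, 0.002, 0.179], [-0.002, -1.0, 0.001]]
ft_force: [-5.0, 2.8, 9.0]
grip_width: 0.039
```

```bash
cat >> h.py <<'E'
S=np.array([.4865,-.295]);SA=-6.2
def sh(x,y):
    a=np.radians(SA);return S+[x*np.cos(a)-y*np.sin(a),x*np.sin(a)+y*np.cos(a)]
E
python3 -c "
from h import *
x,y=sh(.013,.056);print(x,y)
plan((.4802,.2231,.21,10.3,5),(x,y,.20,-6.2,10))"
```

```text
0.5054719264511773 -0.2407315376417286
now [0.4796 0.2239 0.0833] 10.31 t 3.95 grip 0.039 F [-5.   2.8  9. ] T [ 0.54  0.74 -0.89]
0.1,-25,0.1,-0.001,0,-0.002, 0.2,-25,0.1,0,0,0, 0.2,-25,0.1,0,0,0, 0.2,-25,0.1,0,0,0, 0.2,-25,0.1,0,0,0
46,1,-5.8,0,0.029,0, 46,1,-4.5,0,0.029,0, 46,1,-3.1,0,0.029,0, 46,1,-1.8,0,0.029,0, 46,1,-0.5,0,0.029,0
46,1,0.9,0,0.029,0, 46,1,2.2,0,0.029,0, 46,1,3.5,0,0.029,0, 46,1,4.9,0,0.029,0, 46,1,6.2,0,0.029,0
```

The grip slipped during the test: there is −0.89 N·m after the return. So the body is now probably turned relative to the jaws. I'm easing off while lifting, then I'll measure the body's yaw.

move_arm --targets '[0,0,0,0,0.06,0,0,-20,0,0,0,0,0,-35,0,0,0,0,0,-40,0,0,0,0,0,-32,0,0,0,0]'

```text
time_s: 4.58
position: [0.4799, 0.2231, 0.211]
tool_rot: [[0.12, 0.001, 0.993], [-0.993, 0.0, 0.12], [-0.0, -1.0, 0.001]]
ft_force: [0.2, 0.0, -2.1]
grip_width: 0.0385
```

move_arm --targets '[46,0,-6,0,0,0,46,0,-4.5,0,0,0,46,0,-3,0,0,0,46,0,-2,0,0,0,46,0,-0.5,0,0,0]'

```text
time_s: 5.2
position: [0.4913, -0.0086, 0.2095]
tool_rot: [[0.12, 0.0, 0.993], [-0.993, -0.0, 0.12], [0.0, -1.0, 0.0]]
ft_force: [0.5, 0.2, -2.8]
grip_width: 0.0387
```

```bash
python3 - <<'E'
from h import *
from rig import get_image
plan()
for n in ("scene","side","wrist"):
    d=get_image(n);np.save(n+"1.npy",d,allow_pickle=True);cv2.imwrite(f"pics/{n}1.png",d["pixels"][:,:,::-1])
s=env.observe();print(s["position"])
E
```

```text
now [ 0.4913 -0.0086  0.2095] 6.88 t 5.2 grip 0.0387 F [ 0.5  0.2 -2.8] T [-0.02 -0.06  0.01]
[ 0.49158207 -0.00875478  0.20927652]
```

View pics/side1.png

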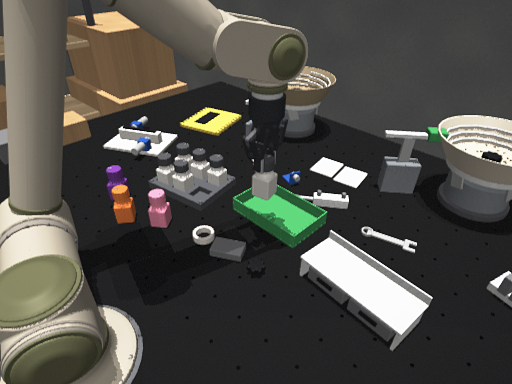

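View pics/wrist1.png

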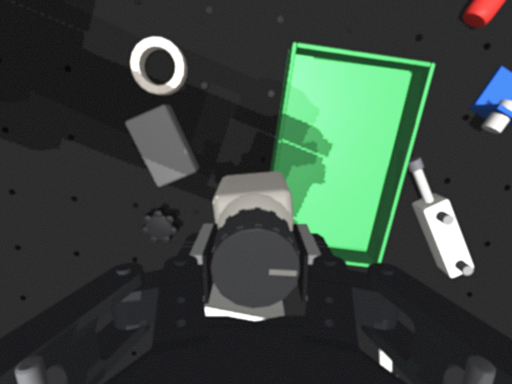

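```bash
cat >> h.py <<'E'
def heldyaw(d,s,foot=-.0773):
    """yaw of held body relative to jaws, from the wall facing the wrist camera and shoulder"""
    p=np.array(s["position"]);P=cloud(d,np.eye(3),np.zeros(3)) # tool coords: x, y(down), z(jaw)
    hsv=cv2.cvtColor(d["pixels"],cv2.COLOR_RGB2HSV)
    m=(P[...,1]>.022)&(P[...,1]<.075)&(abs(P[...,2])<.045)&(abs(P[...,0])<.045)
    q=P[m]
    m2=(q[:,1]>.028)&(q[:,0]<-.012)
    w=q[m2]
    if len(w)>30:
        g=w[abs(w[:,2]-np.median(w[:,2]))<.018]
        a,b=np.polyfit(g[:,2],g[:,0],1)
        r=g[:,0]-(a*g[:,2]+b);g=g[abs(r)<.002];a,b=np.polyfit(g[:,2],g[:,0],1)
        print("wall pts",len(g),"x0",round(b,4),"slope deg",round(np.degrees(np.arctan(a)),2),"z range",g[:,2].min().round(4),g[:,2].max().round(4),"y",g[:,1].min().round(3),g[:,1].max().round(3))
    return q
E
python3 - <<'E'
from h import *
s=env.observe();d=load("wrist1");q=heldyaw(d,s)
print(len(q),np.percentile(q,[1,10,50,90,99],axis=0).round(3))
P=cloud(d,np.eye(3),np.zeros(3))
for v in (150,165,175,180,185,190,195,200,210,220,225,300,310,318):
    print(v,[(u,)+tuple(P[v,u].round(3)) for u in (220,240,255,270,285)])
E
```

```text
wall pts 883 x0 -0.0232 slope deg -4.91 z range -0.0202 0.0157 y 0.028 0.072
1519 [[-0.025  0.022 -0.024]
 [-0.024  0.023 -0.02 ]
 [-0.023  0.037 -0.002]
 [-0.02   0.063  0.016]
 [-0.007  0.07   0.021]]
150 [(220, np.float64(-0.023), np.float64(0.208), np.float64(-0.041)), (240, np.float64(-0.022), np.float64(0.209), np.float64(-0.017)), (255, np.float64(-0.022), np.float64(0.209), np.float64(0.0)), (270, np.float64(-0.023), np.float64(0.208), np.float64(0.018)), (285, np.float64(-0.023), np.float64(0.204), np.float64(0.035))]
165 [(220, np.float64(-0.005), np.float64(0.209), np.float64(-0.041)), (240, np.float64(-0.004), np.float64(0.209), np.float64(-0.018)), (255, np.float64(-0.005), np.float64(0.209), np.float64(0.0)), (270, np.float64(-0.005), np.float64(0.208), np.float64(0.018)), (285, np.float64(-0.005), np.float64(0.204), np.float64(0.036))]
175 [(220, np.float64(0.008), np.float64(0.208), np.float64(-0.042)), (240, np.float64(-0.022), np.float64(0.068), np.float64(-0.011)), (255, np.float64(-0.023), np.float64(0.065), np.float64(0.0)), (270, np.float64(-0.024), np.float64(0
[... 3008 characters left out ...]
181), np.float64(0.208), np.float64(0.041))]
310 [(220, np.float64(0.151), np.float64(0.149), np.float64(-0.039)), (240, np.float64(0.161), np.float64(0.162), np.float64(-0.017)), (255, np.float64(0.164), np.float64(0.166), np.float64(0.0)), (270, np.float64(0.168), np.float64(0.171), np.float64(0.019)), (285, np.float64(0.197), np.float64(0.209), np.float64(0.042))]
318 [(220, np.float64(-0.011), np.float64(-0.066), np.float64(-0.01)), (240, np.float64(-0.01), np.float64(-0.066), np.float64(-0.004)), (255, np.float64(0.162), np.float64(0.149), np.float64(0.0)), (270, np.float64(-0.011), np.float64(-0.066), np.float64(0.004)), (285, np.float64(-0.011), np.float64(-0.066), np.float64(0.008))]
```

The wall fit gives body yaw = jaw yaw + 4.9°, and the body is centred (x0 −23 mm, matching half of 46). Next I'm refining the shelf pose from its rail.

```bash
python3 - <<'E'
from h import *
for n in("scene0","side0","scene1","side1"):
    A=cloud(load(n));z=A[...,2]
    R=(A[...,1]<-.13)&(A[...,1]>-.45)&(A[...,0]>.38)&(A[...,0]<.6)
    m=R&(z>.074)&(z<.086);p=A[m]*1000
    a=np.polyfit(p[:,1],p[:,0],1);print(n,"rail",len(p),"yaw",np.degrees(np.arctan(-a[0])).round(2),"x at y=-295",np.polyval(a,-295).round(1),"spread",np.percentile(p[:,0]-np.polyval(a,p[:,1]),[5,95]).round(1),"yends",np.percentile(p[:,1],[1,99]).round(1))
    m=R&(z>.056)&(z<.066);p=A[m]*1000;a=cv2.minAreaRect(p[:,:2].astype(np.float32));print(" board",[np.round(v,1) for v in a],np.median(p[:,2]).round(1))
E
```

```text
scene0 rail 200 yaw -6.08 x at y=-295 535.0 spread [-3.   2.8] yends [-422.6 -179.8]
 board [array([ 485.8, -295.8]), array([250.1, 103.9]), np.float64(83.9)] 60.3
side0 rail 529 yaw -6.18 x at y=-295 535.2 spread [-1.8  2.5] yends [-422.  -179.7]
 board [array([ 486.9, -294.2]), array([251. , 100.5]), np.float64(83.7)] 61.5
scene1 rail 198 yaw -6.23 x at y=-295 534.9 spread [-3.3  2.5] yends [-422.8 -179.4]
 board [array([ 486.4, -296. ]), array([250.3, 104. ]), np.float64(83.9)] 60.2
side1 rail 529 yaw -6.21 x at y=-295 535.1 spread [-2.   2.5] yends [-421.9 -179.3]
 board [array([ 486.5, -294.4]), array([250.5, 100.4]), np.float64(83.8)] 61.5
```

```bash
sed -i 's/^S=.*/S=np.array([.4872,-.295]);SA=-6.2/' h.py; python3 -c "
from h import *
x,y=sh(.013,.056);print(x,y)
plan((x,y,.19,-11.1,7),(x,y,.138,-11.1,3))"
```

```text
0.5061719264511774 -0.2407315376417286
now [ 0.4916 -0.0088  0.2093] 6.69 t 5.35 grip 0.0389 F [-0.4  0.7 -0.6] T [0.03 0.02 0.06]
33,2.8,-1.8,0,0.044,0, 33,2.8,-0.3,0,0.044,0, 33,2.8,1.2,0,0.044,0, 33,2.8,2.6,0,0.044,0, 33,2.8,4.1,0,0.044,0
33,2.8,5.5,0,0.044,0, 32,2.8,7,0,0.044,0, 0,17.3,0,0,0,0, 0,17.3,0,0,0,0, 0,17.3,0,0,0,0
```

move_arm --targets '[33,3,-1.8,0,0.044,0,33,3,-0.3,0,0.044,0,33,3,1.2,0,0.044,0,33,3,2.6,0,0.044,0,33,3,4.1,0,0.044,0]'

```text
time_s: 5.98
position: [0.5028, -0.172, 0.1943]
tool_rot: [[-0.1, 0.0, 0.995], [-0.995, 0.0, -0.1], [-0.0, -1.0, 0.0]]
ft_force: [0.1, 0.4, -1.9]
grip_width: 0.0391
```

move_arm --targets '[33,3,5.5,0,0.044,0,32,3,7,0,0.044,0,0,0,0,0,0,0,0,15,0,0,0,0,0,15,0,0,0,0]'

```text
time_s: 6.6
position: [0.507, -0.2368, 0.1572]
tool_rot: [[-0.185, -0.001, 0.983], [-0.983, 0.001, -0.185], [-0.001, -1.0, -0.001]]
ft_force: [-0.4, -0.4, -2.8]
grip_width: 0.0386
```

```bash
python3 -c "
from h import *
x,y=sh(.013,.056);print(x,y)
plan((x,y,.138,-11.1,3))"
```

```text
0.5061719264511774 -0.2407315376417286
now [ 0.507  -0.2368  0.1572] -10.67 t 6.6 grip 0.0386 F [-0.4 -0.4 -2.8] T [ 0.03  0.03 -0.02]
1.3,6.4,-0,0.001,0.002,-0.001, 1.3,6.4,-0,0,0.002,0, 1.3,6.4,-0,0,0.002,0
```

move_arm --targets '[2,6,0,0,0.003,0,0,6,0,0,0,0,0,4,0,0,0,0,0,2,0,0,0,0,0,0,0,0,0,0]'

```text
time_s: 7.22
position: [0.5068, -0.2403, 0.1404]
tool_rot: [[-0.19, 0.0, 0.982], [-0.982, -0.0, -0.19], [0.0, -1.0, 0.0]]
ft_force: [-0.6, -0.6, -1.9]
grip_width: 0.0385
```

```bash
python3 -c "
from h import *
x,y=sh(.013,.056);print(x,y)
plan((x,y,.138,-11.1,3))"
```

```text
0.5061719264511774 -0.2407315376417286
now [ 0.5068 -0.2403  0.1404] -10.95 t 7.22 grip 0.0385 F [-0.6 -0.6 -1.9] T [ 0.02 -0.02 -0.02]
0.2,0.8,-0.2,0,0.001,0, 0.2,0.8,-0.2,0,0.001,0, 0.2,0.8,-0.2,0,0.001,0
```

Still about 3 mm up, so lowering to contact.

move_arm --targets '[0,1,0,0,0,0,0,1,0,0,0,0,0,1,0,0,0,0,0,0.5,0,0,0,0,0,0,0,0,0,0]'

```text
time_s: 7.85
position: [0.5068, -0.2402, 0.1374]
tool_rot: [[-0.19, 0.0, 0.982], [-0.982, -0.0, -0.19], [0.0, -1.0, 0.0]]
ft_force: [-2.2, 1.0, 4.7]
grip_width: 0.0389
```

move_arm --targets '[0,0,0,0,0,0,0,0,0,0,0,0,0,-10,0,0,0,0,0,-35,0,0,0,0,0,-55,0,0,0,0]' --hand 0.4

```text
time_s: 8.48
position: [0.5063, -0.24, 0.2374]
tool_rot: [[-0.19, -0.002, 0.982], [-0.982, 0.002, -0.19], [-0.001, -1.0, -0.003]]
ft_force: [0.3, -0.6, 0.6]
grip_width: 0.0598
```

```bash
python3 - <<'E'
from h import *
from rig import get_image
for n in ("side","wrist","scene"):
    d=get_image(n);np.save(n+"2.npy",d,allow_pickle=True);cv2.imwrite(f"pics/{n}2.png",d["pixels"][:,:,::-1])
x,y=pk(-1,0);x-=.001;y+=.0015
plan((x,y,.20,10.3,10),(x,y,.16,10.3,2),(x,y,.083,10.3,3))
E
```

```text
now [ 0.5075 -0.2408  0.2401] -10.94 t 8.62 grip 0.0597 F [ 0.3  0.2 -0.7] T [0.02 0.04 0.02]
-51,3.8,-14,-0.006,-0.037,0.003, -52,4,-12,0,-0.037,0, -52,4,-10.1,0,-0.037,0, -52,4,-8.2,0,-0.037,0, -53,4,-6.2,0,-0.037,0
-53,4,-4.3,0,-0.037,0, -53,4,-2.3,0,-0.037,0, -53,4,-0.4,0,-0.037,0, -53,4,1.6,0,-0.037,0, -53,4,3.6,0,-0.037,0
0,20,0,0,0,0, 0,20,0,0,0,0, 0,26,0,0,0,0, 0,26,0,0,0,0, 0,26,0,0,0,0
```

View pics/side2.png

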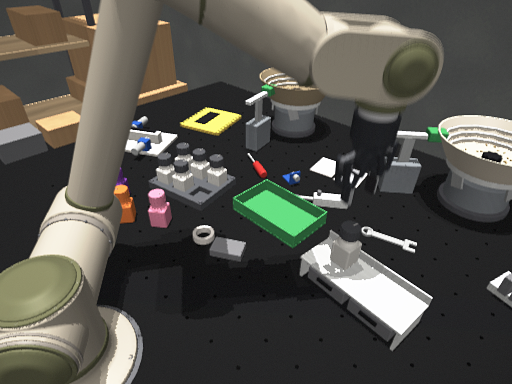

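The bottle stands on the shelf at (347,248). On to the second one.

move_arm --targets '[-51,4,-14,0,-0.037,0,-52,4,-12,0,-0.037,0,-52,4,-10,0,-0.037,0,-52,4,-8,0,-0.037,0,-53,4,-6,0,-0.037,0]'

```text
time_s: 9.25
position: [0.4866, 0.0258, 0.216]
tool_rot: [[-0.005, -0.001, 1.0], [-1.0, 0.0, -0.005], [-0.0, -1.0, -0.001]]
ft_force: [-0.1, 0.9, -0.5]
grip_width: 0.0597
```

move_arm --targets '[-53,4,-4,0,-0.037,0,-53,4,-2,0,-0.037,0,-53,4,-0.4,0,-0.037,0,-53,4,1.6,0,-0.037,0,-53,4,3.6,0,-0.037,0]'

```text
time_s: 9.88
position: [0.4675, 0.2904, 0.1959]
tool_rot: [[0.179, -0.001, 0.984], [-0.984, -0.001, 0.179], [0.0, -1.0, -0.001]]
ft_force: [0.6, -0.5, 0.3]
grip_width: 0.0598
```

move_arm --targets '[0,10,0,0,0,0,0,15,0,0,0,0,0,10,0,0,0,0,0,0,0,0,0,0,0,0,0,0,0,0]'

```text
time_s: 10.5
position: [0.4685, 0.2886, 0.1622]
tool_rot: [[0.177, 0.001, 0.984], [-0.984, 0.0, 0.177], [-0.0, -1.0, 0.001]]
ft_force: [-0.2, -0.9, 1.0]
grip_width: 0.06
```

```bash
python3 - <<'E'
from h import *
x,y=pk(-1,0);x-=.001;y+=.0015
print(x,y);plan((x,y,.083,10.3,4))
A=cloud(load("side2"));z=A[...,2]
m=(z>.07)&(z<.11)&(A[...,1]<-.2)&(A[...,1]>-.28)&(A[...,0]>.46)&(A[...,0]<.528)
p=A[m]*1000;print(len(p),cv2.minAreaRect(p[:,:2].astype(np.float32)))
E
```

```text
0.4676445984826583 0.288147911395346
now [0.4685 0.2886 0.1622] 10.22 t 10.5 grip 0.06 F [-0.2 -0.9  1. ] T [ 0.04  0.02 -0.06]
0.1,19.8,-0.2,-0.001,0,0, 0.1,19.8,-0.2,0,0,0, 0.1,19.8,-0.2,0,0,0, 0.1,19.8,-0.2,0,0,0
381 ((496.1456298828125, -250.283935546875), (31.572500228881836, 61.23400115966797), 38.73353576660156)
```

move_arm --targets '[0,20,-0.5,0,0,0,0,20,0,0,0,0,0,20,0,0,0,0,0,19,0,0,0,0,0,0,0,0,0,0]'

```text
time_s: 11.12
position: [0.4674, 0.2885, 0.0823]
tool_rot: [[0.178, -0.002, 0.984], [-0.984, -0.001, 0.178], [0.0, -1.0, -0.002]]
ft_force: [-0.3, 0.1, -0.2]
grip_width: 0.0597
```

move_arm --targets '[0,0,0,0,0,0,0,0,0,0,0,0,0,0,0,0,0,0,0,0,0,0,0,0,0,0,0,0,0,0]' --hand -1 --squeeze 60

```text
time_s: 11.75
position: [0.468, 0.2889, 0.0841]
tool_rot: [[0.178, 0.002, 0.984], [-0.984, 0.001, 0.178], [-0.0, -1.0, 0.002]]
ft_force: [-2.5, -0.3, 6.2]
grip_width: 0.038
```

move_arm --targets '[0,0,0,0,0.04,0,0,0,0,0,0.04,0,0,0,0,0,0.03,0,0,0,0,0,0.03,0,0,0,0,0,0.02,0]'

```text
time_s: 12.38
position: [0.4681, 0.2889, 0.0841]
tool_rot: [[0.018, 0.002, 1.0], [-1.0, 0.001, 0.018], [-0.001, -1.0, 0.002]]
ft_force: [-1.5, -1.8, 6.7]
grip_width: 0.0383
```

```bash
python3 -c "
from h import *
plan()"
```

```text
now [0.4681 0.2889 0.0841] 1.06 t 12.38 grip 0.0383 F [-1.5 -1.8  6.7] T [-0.12  0.21  0.08]
```

move_arm --targets '[0,0,0,0,0.04,0,0,0,0,0,0.04,0,0,0,0,0,0.04,0,0,0,0,0,0.04,0,0,0,0,0,0,0]'

```text
time_s: 13.0
position: [0.4682, 0.2888, 0.0841]
tool_rot: [[-0.141, 0.002, 0.99], [-0.99, 0.0, -0.141], [-0.001, -1.0, 0.002]]
ft_force: [-2.3, -0.9, 5.8]
grip_width: 0.0387
```

```bash
cat >> h.py <<'E'
T1=(.585-.0,.007)
E
python3 -c "
from h import *
plan((.468,.2889,.21,-2,4),(.582,.075,.205,-2,5),(.582,.075,.10,-2,3))"
```

```text
now [0.4682 0.2888 0.0841] -8.1 t 13.0 grip 0.0387 F [-2.3 -0.9  5.8] T [-0.27  0.09  0.01]
-0,-31,0,-0.002,-0.027,-0.001, -0,-31,-0.1,0,-0.027,0, -0,-31,-0.1,0,-0.027,0, -0,-31,-0.1,0,-0.027,0, 42,1,24,0,0,0
42,1,24,0,0,0, 42,1,24,0,0,0, 42,1,24,0,0,0, 42,1,24,0,0,0, 0,35,0,0,0,0
0,35,0,0,0,0, 0,35,0,0,0,0
```

Torque stays near 0 through 18°, so this cap is loose and goes to the tray.

move_arm --targets '[0,-20,0,0,0,0,0,-35,0,0,0,0,0,-40,0,0,0,0,0,-31,0,0,0,0,0,0,0,0,0,0]'

```text
time_s: 13.62
position: [0.4683, 0.289, 0.2109]
tool_rot: [[-0.14, 0.005, 0.99], [-0.99, 0.002, -0.14], [-0.002, -1.0, 0.004]]
ft_force: [-0.1, -0.3, -3.5]
grip_width: 0.0383
```

```bash
python3 -c "
from h import *
plan((.581,.067,.205,-14,5),(.581,.067,.105,-14,4),(.581,.067,.084,-14,3))"
```

```text
now [0.4683 0.289  0.2109] -8.07 t 13.62 grip 0.0383 F [-0.1 -0.3 -3.5] T [-0.01  0.02  0.03]
41,1.2,29,-0.004,0.021,-0.002, 40,1.2,29,0,0.021,0, 40,1.2,30,0,0.021,0, 39,1.2,31,0,0.021,0, 38,1.2,32,0,0.021,0
0,25,0,0,0,0, 0,25,0,0,0,0, 0,25,0,0,0,0, 0,25,0,0,0,0, 0,7,0,0,0,0
0,7,0,0,0,0, 0,7,0,0,0,0
```

move_arm --targets '[41,1,29,0,0.021,0,40,1,29,0,0.021,0,40,1,30,0,0.021,0,39,1,31,0,0.021,0,38,1,32,0,0.021,0]'

```text
time_s: 14.25
position: [0.5802, 0.0649, 0.2019]
tool_rot: [[-0.244, -0.003, 0.97], [-0.97, 0.0, -0.244], [0.0, -1.0, -0.003]]
ft_force: [0.2, 0.9, -1.1]
grip_width: 0.0384
```

move_arm --targets '[0,5,0,0,0,0,0,25,0,0,0,0,0,35,0,0,0,0,0,30,0,0,0,0,0,15,0,0,0,0]'

```text
time_s: 14.88
position: [0.5787, 0.0672, 0.0913]
tool_rot: [[-0.243, -0.004, 0.97], [-0.97, 0.001, -0.243], [0.001, -1.0, -0.004]]
ft_force: [0.4, 0.2, -1.9]
grip_width: 0.0383
```

```bash
python3 -c "
from h import *
plan((.581,.067,.083,-14,3))"
```

```text
now [0.5787 0.0672 0.0913] -14.06 t 14.88 grip 0.0383 F [ 0.4  0.2 -1.9] T [ 0.02  0.05 -0.01]
-0.1,2.8,0.8,0.004,0,0.001, -0.1,2.8,0.8,0,0,0, -0.1,2.8,0.8,0,0,0
```

move_arm --targets '[0,3,1,0,0,0,0,3,1,0,0,0,0,1.5,0,0,0,0,0,1,0,0,0,0,0,0,0,0,0,0]'

```text
time_s: 15.5
position: [0.5822, 0.066, 0.0855]
tool_rot: [[-0.244, 0.0, 0.97], [-0.97, -0.0, -0.244], [-0.0, -1.0, 0.0]]
ft_force: [0.0, -0.2, -1.9]
grip_width: 0.0382
```

move_arm --targets '[0,0,0,0,0,0,0,0,0,0,0,0,0,-10,0,0,0,0,0,-35,0,0,0,0,0,-45,0,0,0,0]' --hand 0.4

```text
time_s: 16.12
position: [0.5818, 0.066, 0.1765]
tool_rot: [[-0.244, -0.001, 0.97], [-0.97, 0.0, -0.244], [0.0, -1.0, -0.001]]
ft_force: [1.2, -0.6, 0.5]
grip_width: 0.0595
```

```bash
python3 -c "
from h import *
x,y=pk(-1,1);x-=.001;y+=.0015
print(x,y)
plan((x,y,.19,10.3,7),(x,y,.16,10.3,3))"
```

```text
0.45584365228497925 0.3530843238989598
now [0.5818 0.066  0.1765] -14.1 t 16.12 grip 0.0595 F [ 1.2 -0.6  0.5] T [-0.    0.05  0.04]
-35,-1.9,-27,0.001,-0.061,0, -37,-1.9,-25,0,-0.061,0, -38,-1.9,-23,0,-0.061,0, -40,-1.9,-21,0,-0.061,0, -41,-1.9,-18.1,0,-0.061,0
-42,-1.9,-15.6,0,-0.061,0, -43,-1.9,-13,0,-0.061,0, 0,10,0,0,0,0, -0,10,0,0,0,0, 0,10,0,0,0,0
```

move_arm --targets '[-35,-2,-27,0,-0.061,0,-37,-2,-25,0,-0.061,0,-38,-2,-23,0,-0.061,0,-40,-2,-21,0,-0.061,0,-41,-2,-18,0,-0.061,0]'

```text
time_s: 16.75
position: [0.4916, 0.2716, 0.1863]
tool_rot: [[0.061, 0.001, 0.998], [-0.998, 0.0, 0.061], [-0.0, -1.0, 0.001]]
ft_force: [0.9, 0.2, 0.3]
grip_width: 0.0596
```

move_arm --targets '[-42,-2,-15.6,0,-0.061,0,-43,-2,-13,0,-0.061,0,0,15,0,0,0,0,0,15,0,0,0,0,0,0,0,0,0,0]'

```text
time_s: 17.38
position: [0.4561, 0.3512, 0.1579]
tool_rot: [[0.178, -0.003, 0.984], [-0.984, -0.001, 0.178], [0.001, -1.0, -0.003]]
ft_force: [-0.3, -0.1, 0.7]
grip_width: 0.0597
```

```bash
python3 - <<'E'
from h import *
from rig import get_image
for n in ("side","wrist"):
    d=get_image(n);np.save(n+"3.npy",d,allow_pickle=True);cv2.imwrite(f"pics/{n}3.png",d["pixels"][:,:,::-1])
x,y=pk(-1,1);x-=.001;y+=.0015
print(x,y)
plan((x,y,.083,10.3,4))
E
```

```text
0.45584365228497925 0.3530843238989598
now [0.4567 0.3516 0.1594] 10.27 t 17.48 grip 0.0599 F [ 0.2  0.4 -0.3] T [ 0.03 -0.03  0.  ]
-0.4,19.1,-0.1,0,0,0, -0.4,19.1,-0.1,0,0,0, -0.4,19.1,-0.1,0,0,0, -0.4,19.1,-0.1,0,0,0
```

View pics/side3.png

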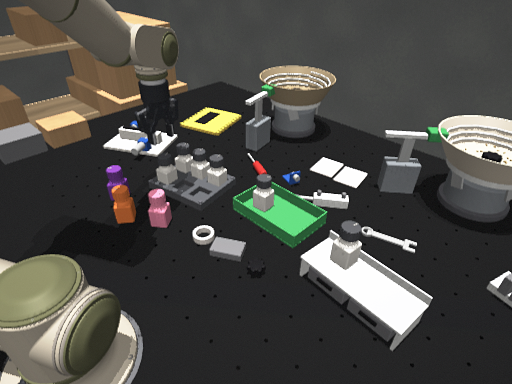

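The bottles stand at (263,193) in the tray and (347,245) on the shelf, and four are left in the carrier. The third grasp follows.

move_arm --targets '[-1,20,-0.5,0,0,0,0,20,0,0,0,0,0,20,0,0,0,0,0,16,0,0,0,0,0,0,0,0,0,0]'

```text
time_s: 18.1
position: [0.4554, 0.3529, 0.0827]
tool_rot: [[0.179, -0.001, 0.984], [-0.984, -0.001, 0.179], [0.0, -1.0, -0.002]]
ft_force: [-0.3, -0.2, 0.7]
grip_width: 0.0595
```

move_arm --targets '[0,0,0,0,0,0,0,0,0,0,0,0,0,0,0,0,0,0,0,0,0,0,0,0,0,0,0,0,0,0]' --hand -1

```text
time_s: 18.73
position: [0.4559, 0.3536, 0.0844]
tool_rot: [[0.18, 0.002, 0.984], [-0.984, 0.001, 0.18], [-0.0, -1.0, 0.002]]
ft_force: [-1.8, -1.0, 6.5]
grip_width: 0.0386
```

move_arm --targets '[0,0,0,0,0.04,0,0,0,0,0,0.04,0,0,0,0,0,0.03,0,0,0,0,0,0.03,0,0,0,0,0,0.02,0]'

```text
time_s: 19.35
position: [0.4557, 0.3535, 0.0843]
tool_rot: [[0.021, 0.002, 1.0], [-1.0, 0.0, 0.021], [-0.0, -1.0, 0.002]]
ft_force: [-2.0, -0.7, 6.2]
grip_width: 0.0383
```

```bash
python3 -c "
from h import *
plan()"
```

```text
now [0.4557 0.3535 0.0843] 1.23 t 19.35 grip 0.0383 F [-2.  -0.7  6.2] T [-0.12  0.22  0.74]
```

At 9° the torque is 0.74 N·m, so this one is tight. I'll return it, lift and measure.

move_arm --targets '[0,0,0,0,-0.05,0,0,0,0,0,-0.05,0,0,0,0,0,-0.03,0,0,0,0,0,0,0,0,0,0,0,0,0]'

```text
time_s: 19.98
position: [0.4562, 0.3533, 0.0844]
tool_rot: [[0.15, 0.002, 0.989], [-0.989, 0.001, 0.15], [-0.0, -1.0, 0.002]]
ft_force: [0.9, -2.4, 5.8]
grip_width: 0.0383
```

```bash
python3 -c "
from h import *
plan()"
```

```text
now [0.4562 0.3533 0.0844] 8.63 t 19.98 grip 0.0383 F [ 0.9 -2.4  5.8] T [-0.38 -0.18 -0.2 ]
```

move_arm --targets '[0,-20,0,0,0,0,0,-35,0,0,0,0,0,-40,0,0,0,0,0,-31,0,0,0,0,0,0,0,0,0,0]'

```text
time_s: 20.6
position: [0.4559, 0.3537, 0.2111]
tool_rot: [[0.151, 0.004, 0.989], [-0.989, 0.002, 0.151], [-0.001, -1.0, 0.004]]
ft_force: [-0.7, -0.0, -1.4]
grip_width: 0.0383
```

```bash
python3 -c "
from h import *
from rig import get_image
s=env.observe();d=get_image('wrist');heldyaw(d,s)
x,y=sh(.013,0);print(x,y);plan((x,y,.21,-6.2,12))"
```

```text
wall pts 853 x0 -0.0234 slope deg -4.49 z range -0.0199 0.0161 y 0.028 0.073
0.5001239625316402 -0.2964039916241783
now [0.4553 0.3534 0.2092] 8.65 t 20.65 grip 0.038 F [ 0.2 -0.3 -2. ] T [-0.03  0.03 -0.04]
54,-0.1,-4.4,0,0.022,0, 54,-0.1,-3.3,0,0.022,0, 54,-0.1,-2.1,0,0.022,0, 54,-0.1,-0.9,0,0.022,0, 54,-0.1,0.2,0,0.022,0
54,-0.1,1.4,0,0.022,0, 54,-0.1,2.6,0,0.022,0, 54,-0.1,3.8,0,0.022,0, 54,-0.1,4.9,0,0.022,0, 54,-0.1,6.1,0,0.022,0
54,-0.1,7.2,0,0.022,0, 54,-0.1,8.4,0,0.022,0
```

The body sits at jaw yaw + 4.5°. The path to the next slot passes over the standing bottle, whose top is at 0.158, so I'm travelling at TCP 0.28.

```bash
python3 -c "
from h import *
x,y=sh(.013,0);plan((x,y,.28,-10.7,12),(x,y,.15,-10.7,5))"
```

```text
now [0.4553 0.3534 0.2092] 8.65 t 20.65 grip 0.038 F [ 0.2 -0.3 -2. ] T [-0.03  0.03 -0.04]
54,-5.9,-4.4,0,0.028,0, 54,-5.9,-2.9,0,0.028,0, 54,-5.9,-1.4,0,0.028,0, 54,-5.9,0.1,0,0.028,0, 54,-5.9,1.7,0,0.028,0
54,-5.9,3.2,0,0.028,0, 54,-5.9,4.7,0,0.028,0, 54,-5.9,6.2,0,0.028,0, 54,-5.9,7.7,0,0.028,0, 53,-5.9,9.2,0,0.028,0
53,-5.9,10.8,0,0.028,0, 53,-5.9,12.2,0,0.028,0, 0,26,0,0,0,0, 0,26,0,0,0,0, 0,26,0,0,0,0
0,26,0,0,0,0, 0,26,0,0,0,0
```

move_arm --targets '[54,-14,-4.4,0,0.028,0,54,-14,-3,0,0.028,0,54,-14,-1.4,0,0.028,0,54,-14,0,0,0.028,0,54,-14,1.7,0,0.028,0]'

```text
time_s: 21.28
position: [0.4734, 0.0821, 0.2779]
tool_rot: [[0.01, -0.003, 1.0], [-1.0, 0.0, 0.01], [-0.0, -1.0, -0.003]]
ft_force: [1.0, 0.2, -0.7]
grip_width: 0.0382
```

move_arm --targets '[54,0,3.2,0,0.028,0,54,0,4.7,0,0.028,0,54,0,6.2,0,0.028,0,54,0,7.7,0,0.028,0,53,0,9.2,0,0.028,0]'

```text
time_s: 21.9
position: [0.4924, -0.1882, 0.2773]
tool_rot: [[-0.13, -0.003, 0.992], [-0.992, 0.002, -0.13], [-0.002, -1.0, -0.003]]
ft_force: [1.2, -0.0, -1.8]
grip_width: 0.0386
```

move_arm --targets '[53,0,10.8,0,0.028,0,53,0,12.2,0,0.028,0,0,0,0,0,0,0,0,0,0,0,0,0,0,0,0,0,0,0]'

```text
time_s: 22.52
position: [0.5006, -0.2937, 0.2789]
tool_rot: [[-0.183, -0.001, 0.983], [-0.983, 0.001, -0.183], [-0.001, -1.0, -0.001]]
ft_force: [0.5, 0.1, -1.5]
grip_width: 0.039
```

```bash
python3 - <<'E'
from h import *
from rig import get_image
s=env.observe()
d=get_image("wrist");np.save("wrist4.npy",d,allow_pickle=True);cv2.imwrite("pics/wrist4.png",d["pixels"][:,:,::-1])
heldyaw(d,s)
P=cloud(d,np.array(s["tool_rot"]),np.array(s["position"]))
z=P[...,2];m=(z>.152)&(z<.165)&(P[...,1]<-.19)&(P[...,1]>-.29)
p=P[m]*1000;print("cap1",len(p),cv2.minEnclosingCircle(p[:,:2].astype(np.float32)))
x,y=sh(.013,0);print(x,y);plan((x,y,.15,-10.7,4))
E
```

```text
wall pts 849 x0 -0.0234 slope deg -4.41 z range -0.0201 0.0157 y 0.028 0.073
cap1 1738 ((505.8157958984375, -239.7740936279297), 20.716047286987305)
0.5001239625316402 -0.2964039916241783
now [ 0.5006 -0.2937  0.2792] -10.52 t 22.57 grip 0.0383 F [-0.4 -0.4 -2.2] T [-0.03  0.03 -0.03]
0.7,32,0,0,0.001,0, 0.7,32,-0,0,0.001,0, 0.7,32,-0,0,0.001,0, 0.7,32,-0,0,0.001,0
```

View pics/wrist4.png

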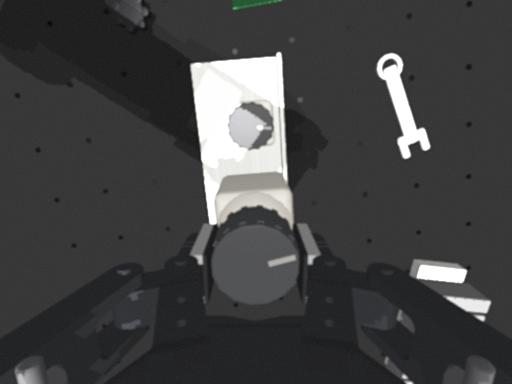

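The first bottle's cap is at (250,125), which puts it at (0.506, −0.240), as planned. The rail runs along column 283, so I can lower here.

move_arm --targets '[2,35,0,0,0.002,0,0,40,0,0,0,0,0,40,0,0,0,0,0,18,0,0,0,0,0,0,0,0,0,0]'

```text
time_s: 23.2
position: [0.4999, -0.2958, 0.1455]
tool_rot: [[-0.185, -0.002, 0.983], [-0.983, 0.002, -0.185], [-0.001, -1.0, -0.002]]
ft_force: [0.2, 0.8, -2.0]
grip_width: 0.0383
```

```bash
python3 -c "
from h import *
x,y=sh(.013,0);print(x,y);plan((x,y,.1384,-10.7,3))"
```

```text
0.5001239625316402 -0.2964039916241783
now [ 0.4999 -0.2958  0.1455] -10.66 t 23.2 grip 0.0383 F [ 0.2  0.8 -2. ] T [ 0.01 -0.01  0.03]
0.2,2.4,0.1,0.002,0,-0.001, 0.2,2.4,0.1,0,0,0, 0.2,2.4,0.1,0,0,0
```

move_arm --targets '[0.5,2,0,0,0,0,0,2,0,0,0,0,0,2,0,0,0,0,0,1.5,0,0,0,0,0,0,0,0,0,0]'

```text
time_s: 23.82
position: [0.5, -0.2973, 0.1387]
tool_rot: [[-0.186, -0.0, 0.983], [-0.983, 0.0, -0.186], [-0.0, -1.0, -0.0]]
ft_force: [-0.3, 0.5, -0.8]
grip_width: 0.0381
```

move_arm --targets '[0,0,0,0,0,0,0,0,0,0,0,0,0,-10,0,0,0,0,0,-35,0,0,0,0,0,-55,0,0,0,0]' --hand 0.4

```text
time_s: 24.45
position: [0.4996, -0.297, 0.2396]
tool_rot: [[-0.186, -0.002, 0.983], [-0.983, 0.002, -0.186], [-0.001, -1.0, -0.002]]
ft_force: [0.4, 0.0, -0.5]
grip_width: 0.0599
```

```bash
python3 -c "
from h import *
x,y=pk(1,-1);x-=.001;y+=.0015
plan((x,y,.20,10.3,10),(x,y,.16,10.3,4))"
```

```text
now [ 0.4996 -0.297   0.2396] -10.72 t 24.45 grip 0.0599 F [ 0.4  0.  -0.5] T [ 0.02 -0.04 -0.02]
-54,4,-4.2,0.002,-0.037,-0.001, -54,4,-2.2,0,-0.037,0, -54,4,-0.3,0,-0.037,0, -54,4,1.7,0,-0.037,0, -54,4,3.7,0,-0.037,0
-53,4,5.7,0,-0.037,0, -53,4,7.6,0,-0.037,0, -53,4,9.6,0,-0.037,0, -53,4,11.5,0,-0.037,0, -52,4,13.4,0,-0.037,0
0,10,0,0,0,0, -0,10,0,0,0,0, -0,10,0,0,0,0, 0,10,0,0,0,0
```

move_arm --targets '[-54,4,-4.2,0,-0.037,0,-54,4,-2.2,0,-0.037,0,-54,4,-0.3,0,-0.037,0,-54,4,1.7,0,-0.037,0,-54,4,3.7,0,-0.037,0]'

```text
time_s: 25.08
position: [0.5294, -0.0269, 0.2197]
tool_rot: [[-0.001, 0.001, 1.0], [-1.0, -0.0, -0.001], [0.0, -1.0, 0.001]]
ft_force: [0.8, -0.9, -0.0]
grip_width: 0.0597
```

move_arm --targets '[-53,4,5.7,0,-0.037,0,-53,4,7.6,0,-0.037,0,-53,4,9.6,0,-0.037,0,-53,4,11.5,0,-0.037,0,-52,4,13.4,0,-0.037,0]'

```text
time_s: 25.7
position: [0.5581, 0.2405, 0.1997]
tool_rot: [[0.183, 0.001, 0.983], [-0.983, 0.0, 0.183], [0.0, -1.0, 0.001]]
ft_force: [0.8, -0.7, -0.6]
grip_width: 0.0601
```

move_arm --targets '[0,15,0,0,0,0,0,20,0,0,0,0,0,0,0,0,0,0,0,0,0,0,0,0,0,0,0,0,0,0]'

```text
time_s: 26.32
position: [0.5583, 0.2383, 0.1648]
tool_rot: [[0.181, 0.002, 0.983], [-0.983, 0.0, 0.181], [-0.0, -1.0, 0.002]]
ft_force: [-0.6, 0.3, 0.3]
grip_width: 0.0599
```

```bash
python3 - <<'E'
from h import *
from rig import get_image
d=get_image("side");cv2.imwrite("pics/side5.png",d["pixels"][:,:,::-1])
x,y=pk(1,-1);x-=.001;y+=.0015
print(x,y);plan((x,y,.083,10.3,4))
E
```

```text
0.5581563477150208 0.23751567610104024
now [0.5583 0.2383 0.1647] 10.46 t 26.38 grip 0.0597 F [0.5 0.3 0.5] T [ 0.03 -0.03 -0.04]
0.2,20,-0.1,-0.001,0.001,0, 0.2,20,-0.1,0,0.001,0, 0.2,20,-0.1,0,0.001,0, 0.2,20,-0.1,0,0.001,0
```

View pics/side5.png

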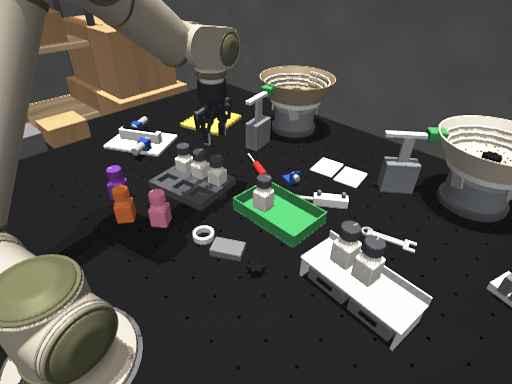

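Two bottles stand side by side on the shelf, at (347,245) and (370,262), and one is in the tray at (263,193). Now the fourth.

move_arm --targets '[0.5,20,0,0,0,0,0,20,0,0,0,0,0,20,0,0,0,0,0,21,0,0,0,0,0,0,0,0,0,0]'

```text
time_s: 27.0
position: [0.5576, 0.2379, 0.082]
tool_rot: [[0.182, -0.002, 0.983], [-0.983, -0.0, 0.182], [0.0, -1.0, -0.002]]
ft_force: [0.1, -0.1, -0.1]
grip_width: 0.0593
```

move_arm --targets '[0,0,0,0,0,0,0,0,0,0,0,0,0,0,0,0,0,0,0,0,0,0,0,0,0,0,0,0,0,0]' --hand -1

```text
time_s: 27.62
position: [0.5585, 0.2382, 0.0842]
tool_rot: [[0.182, 0.002, 0.983], [-0.983, 0.0, 0.182], [0.0, -1.0, 0.002]]
ft_force: [-1.3, -0.4, 6.0]
grip_width: 0.0383
```

move_arm --targets '[0,0,0,0,0.04,0,0,0,0,0,0.04,0,0,0,0,0,0.03,0,0,0,0,0,0.03,0,0,0,0,0,0.02,0]'

```text
time_s: 28.25
position: [0.5585, 0.2382, 0.0842]
tool_rot: [[0.022, 0.002, 1.0], [-1.0, 0.0, 0.022], [-0.0, -1.0, 0.002]]
ft_force: [-1.6, -0.9, 5.8]
grip_width: 0.0384
```

```bash
python3 -c "
from h import *
plan()"
```

```text
now [0.5585 0.2382 0.0842] 1.28 t 28.25 grip 0.0384 F [-1.6 -0.9  5.8] T [-0.13  0.23 -0.01]
```

move_arm --targets '[0,0,0,0,0.04,0,0,0,0,0,0.04,0,0,0,0,0,0.04,0,0,0,0,0,0.04,0,0,0,0,0,0,0]'

```text
time_s: 28.88
position: [0.5586, 0.2381, 0.0842]
tool_rot: [[-0.137, 0.002, 0.991], [-0.991, 0.0, -0.137], [-0.001, -1.0, 0.002]]
ft_force: [-0.8, -0.4, 6.9]
grip_width: 0.0384
```

```bash
python3 -c "
from h import *
plan()"
```

```text
now [0.5586 0.2381 0.0842] -7.87 t 28.88 grip 0.0384 F [-0.8 -0.4  6.9] T [-0.17  0.12 -0.  ]
```

move_arm --targets '[0,-20,0,0,0,0,0,-35,0,0,0,0,0,-40,0,0,0,0,0,-31,0,0,0,0,0,0,0,0,0,0]'

```text
time_s: 29.5
position: [0.5587, 0.2383, 0.211]
tool_rot: [[-0.137, 0.005, 0.991], [-0.991, 0.001, -0.137], [-0.002, -1.0, 0.005]]
ft_force: [0.8, 0.1, -2.8]
grip_width: 0.039
```

```bash
python3 -c "
from h import *
plan((.581,.07,.21,-16,3),(.581,-.003,.21,-16,2),(.581,-.003,.095,-16,4))"
```

```text
now [0.5587 0.2383 0.211 ] -7.85 t 29.5 grip 0.039 F [ 0.8  0.1 -2.8] T [ 0.01 -0.04 -0.03]
55,0.3,15,-0.004,0.047,-0.002, 54,0.3,17.6,0,0.047,0, 53,0.3,20,0,0.047,0, 35,0,10.1,0,0,0, 35,0,10.1,0,0,0
-0,29,-0,0,0,0, -0,29,-0,0,0,0, -0,29,-0,0,0,0, -0,29,-0,0,0,0
```

This one is loose (0.00 N·m at 18°), so it goes to the tray.

move_arm --targets '[55,0,15,0,0.047,0,54,0,18,0,0.047,0,53,0,20,0,0.047,0,32,0,9.5,0,0,0,32,0,9.5,0,0,0]'

```text
time_s: 30.12
position: [0.5806, 0.0009, 0.2068]
tool_rot: [[-0.275, -0.003, 0.961], [-0.961, 0.001, -0.275], [0.0, -1.0, -0.003]]
ft_force: [0.4, 0.3, -1.9]
grip_width: 0.0381
```

move_arm --targets '[0,5,0,0,0,0,0,30,0,0,0,0,0,40,0,0,0,0,0,30,0,0,0,0,0,12,0,0,0,0]'

```text
time_s: 30.75
position: [0.58, 0.0032, 0.0892]
tool_rot: [[-0.274, -0.005, 0.962], [-0.962, 0.001, -0.274], [0.0, -1.0, -0.005]]
ft_force: [0.0, 1.0, -2.1]
grip_width: 0.0386
```

```bash
python3 -c "
from h import *
plan((.581,.003,.083,-16,3))"
```

```text
now [0.58   0.0032 0.0892] -15.89 t 30.75 grip 0.0386 F [ 0.   1.  -2.1] T [-0.03 -0.03 -0.02]
-0,2.1,0.4,0.005,0.001,0, -0,2.1,0.4,0,0.001,0, -0,2.1,0.4,0,0.001,0
```

move_arm --targets '[0,3,0,0,0,0,0,2.5,0,0,0,0,0,2,0,0,0,0,0,1.5,0,0,0,0,0,0,0,0,0,0]'

```text
time_s: 31.38
position: [0.5813, 0.0022, 0.083]
tool_rot: [[-0.274, 0.0, 0.962], [-0.962, -0.0, -0.274], [-0.0, -1.0, 0.0]]
ft_force: [-0.1, 1.5, -2.7]
grip_width: 0.0385
```

move_arm --targets '[0,0,0,0,0,0,0,0,0,0,0,0,0,-10,0,0,0,0,0,-35,0,0,0,0,0,-55,0,0,0,0]' --hand 0.4

```text
time_s: 32.0
position: [0.5807, 0.0023, 0.1835]
tool_rot: [[-0.275, -0.003, 0.962], [-0.962, 0.001, -0.275], [0.0, -1.0, -0.003]]
ft_force: [0.9, -0.6, -0.0]
grip_width: 0.0596
```

```bash
python3 -c "
from h import *
x,y=pk(1,0);x-=.001;y+=.0015
plan((x,y,.19,10.3,7),(x,y,.16,10.3,3))"
```

```text
now [0.5807 0.0023 0.1835] -15.94 t 32.0 grip 0.0596 F [ 0.9 -0.6 -0. ] T [ 0.06 -0.03  0.03]
-40,-0.9,-16.5,0.003,-0.065,0, -41,-0.9,-13.8,0,-0.065,0, -42,-0.9,-11.1,0,-0.065,0, -42,-0.9,-8.4,0,-0.065,0, -43,-0.9,-5.6,0,-0.065,0
-43,-0.9,-2.8,0,-0.065,0, -43,-0.9,0,0,-0.065,0, 0,10,0,0,0,0, 0,10,0,0,0,0, 0,10,0,0,0,0
```

move_arm --targets '[-40,-1,-16.5,0,-0.065,0,-41,-1,-14,0,-0.065,0,-42,-1,-11,0,-0.065,0,-42,-1,-8.4,0,-0.065,0,-43,-1,-5.6,0,-0.065,0]'

```text
time_s: 32.62
position: [0.5567, 0.2185, 0.1888]
tool_rot: [[0.049, 0.001, 0.999], [-0.999, 0.0, 0.049], [-0.0, -1.0, 0.001]]
ft_force: [0.6, -0.5, -0.2]
grip_width: 0.0599
```

move_arm --targets '[-43,-1,-2.8,0,-0.065,0,-43,-1,0,0,-0.065,0,0,12,0,0,0,0,0,15,0,0,0,0,0,0,0,0,0,0]'

```text
time_s: 33.25
position: [0.547, 0.3013, 0.1614]
tool_rot: [[0.174, -0.003, 0.985], [-0.985, -0.001, 0.174], [0.001, -1.0, -0.003]]
ft_force: [-0.4, 0.3, -0.3]
grip_width: 0.0599
```

```bash
python3 - <<'E'
from h import *
from rig import get_image
d=get_image("side");cv2.imwrite("pics/side6.png",d["pixels"][:,:,::-1])
x,y=pk(1,0);x-=.001;y+=.0015
print(x,y);plan((x,y,.083,10.3,4))
E
```

```text
0.5463554015173416 0.302452088604654
now [0.5474 0.3015 0.1623] 10.04 t 33.3 grip 0.0598 F [ 0.6 -0.7 -0.2] T [-0.02 -0.03  0.01]
-0.3,19.8,-0.2,0.002,-0.001,0, -0.3,19.8,-0.2,0,-0.001,0, -0.3,19.8,-0.2,0,-0.001,0, -0.3,19.8,-0.2,0,-0.001,0
```

View pics/side6.png

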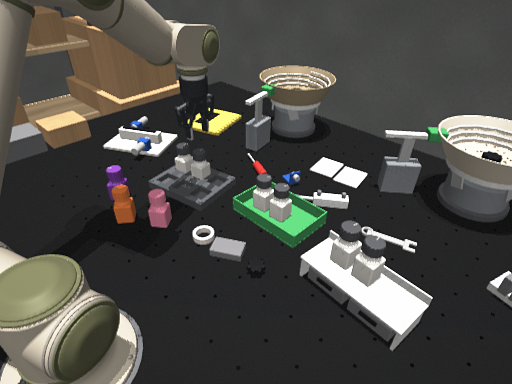

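The tray holds two bottles, at (263,193) and (281,203), and the shelf two. Two remain in the carrier. Now the fifth.

move_arm --targets '[-0.8,20,-0.5,0,-0.004,0,0,20,0,0,0,0,0,20,0,0,0,0,0,19,0,0,0,0,0,0,0,0,0,0]'

```text
time_s: 33.92
position: [0.5466, 0.3025, 0.0832]
tool_rot: [[0.179, -0.002, 0.984], [-0.984, -0.001, 0.179], [0.0, -1.0, -0.002]]
ft_force: [0.2, -0.6, -0.2]
grip_width: 0.0597
```

move_arm --targets '[0,0,0,0,0,0,0,0,0,0,0,0,0,0,0,0,0,0,0,0,0,0,0,0,0,0,0,0,0,0]' --hand -1

```text
time_s: 34.55
position: [0.5471, 0.3033, 0.0853]
tool_rot: [[0.18, 0.002, 0.984], [-0.984, 0.0, 0.18], [0.0, -1.0, 0.002]]
ft_force: [-1.6, -1.8, 7.3]
grip_width: 0.0386
```

move_arm --targets '[0,0,0,0,0.04,0,0,0,0,0,0.04,0,0,0,0,0,0.03,0,0,0,0,0,0.03,0,0,0,0,0,0.02,0]'

```text
time_s: 35.17
position: [0.5468, 0.3033, 0.0852]
tool_rot: [[0.021, 0.001, 1.0], [-1.0, -0.0, 0.021], [0.0, -1.0, 0.001]]
ft_force: [-2.8, -1.9, 6.2]
grip_width: 0.0386
```

```bash
python3 -c "
from h import *
plan()"
```

```text
now [0.5468 0.3033 0.0852] 1.22 t 35.17 grip 0.0386 F [-2.8 -1.9  6.2] T [-0.22  0.54  0.79]
```

Tight, at 0.79 N·m. I'm returning it, lifting high and measuring.

move_arm --targets '[0,0,0,0,-0.05,0,0,0,0,0,-0.05,0,0,0,0,0,-0.03,0,0,0,0,0,0,0,0,-10,0,0,0,0]'

```text
time_s: 35.8
position: [0.5465, 0.3032, 0.0938]
tool_rot: [[0.15, -0.001, 0.989], [-0.989, -0.0, 0.15], [0.0, -1.0, -0.001]]
ft_force: [0.3, -0.4, -2.5]
grip_width: 0.0381
```

move_arm --targets '[0,-30,0,0,0,0,0,-50,0,0,0,0,0,-60,0,0,0,0,0,-46,0,0,0,0,0,0,0,0,0,0]'

```text
time_s: 36.42
position: [0.5473, 0.3037, 0.2842]
tool_rot: [[0.151, 0.008, 0.989], [-0.989, 0.003, 0.151], [-0.001, -1.0, 0.008]]
ft_force: [-0.3, 0.1, -3.2]
grip_width: 0.0385
```

```bash
python3 -c "
from h import *
from rig import get_image
s=env.observe();d=get_image('wrist');heldyaw(d,s)
x,y=sh(.013,-.056);print(x,y);plan((x,y,.28,-10.7,13))"
```

```text
wall pts 862 x0 -0.0232 slope deg -4.39 z range -0.0201 0.0157 y 0.028 0.074
0.49407599861210283 -0.35207644560662793
now [0.5467 0.3035 0.2811] 8.66 t 36.48 grip 0.0384 F [-0.4  0.2 -4. ] T [-0.03 -0.   -0.05]
49,0,-11.6,-0.002,0.026,-0.001, 50,0.1,-10.3,0,0.026,0, 50,0.1,-9,0,0.026,0, 50,0.1,-7.7,0,0.026,0, 50,0.1,-6.4,0,0.026,0
50,0.1,-5.1,0,0.026,0, 50,0.1,-3.8,0,0.026,0, 51,0.1,-2.5,0,0.026,0, 51,0.1,-1.2,0,0.026,0, 51,0.1,0.1,0,0.026,0
51,0.1,1.5,0,0.026,0, 51,0.1,2.8,0,0.026,0, 50,0.1,4.1,0,0.026,0
```

move_arm --targets '[49,0,-11.6,0,0.026,0,50,0,-10.3,0,0.026,0,50,0,-9,0,0.026,0,50,0,-7.7,0,0.026,0,50,0,-6.4,0,0.026,0]'

```text
time_s: 37.1
position: [0.5255, 0.0495, 0.278]
tool_rot: [[0.02, -0.004, 1.0], [-1.0, 0.001, 0.02], [-0.001, -1.0, -0.004]]
ft_force: [2.1, -0.2, -1.6]
grip_width: 0.0386
```

move_arm --targets '[50,0,-5,0,0.026,0,50,0,-4,0,0.026,0,51,0,-2.5,0,0.026,0,51,0,-1.2,0,0.026,0,51,0,0,0,0.026,0]'

```text
time_s: 37.72
position: [0.505, -0.203, 0.278]
tool_rot: [[-0.11, -0.003, 0.994], [-0.994, 0.002, -0.11], [-0.002, -1.0, -0.003]]
ft_force: [0.4, -0.1, -1.4]
grip_width: 0.0379
```

move_arm --targets '[51,0,1.5,0,0.026,0,51,0,2.8,0,0.026,0,50,0,4.1,0,0.026,0,0,0,0,0,0,0,0,0,0,0,0,0]'

```text
time_s: 38.35
position: [0.4936, -0.3528, 0.2784]
tool_rot: [[-0.186, -0.002, 0.983], [-0.983, 0.003, -0.186], [-0.002, -1.0, -0.002]]
ft_force: [0.0, 1.6, -1.4]
grip_width: 0.0386
```

```bash
python3 - <<'E'
from h import *
from rig import get_image
s=env.observe()
d=get_image("wrist");np.save("wrist7.npy",d,allow_pickle=True);cv2.imwrite("pics/wrist7.png",d["pixels"][:,:,::-1])
heldyaw(d,s)
P=cloud(d,np.array(s["tool_rot"]),np.array(s["position"]))
z=P[...,2];m=((z>.152)&(z<.165)&(P[...,1]<-.19)&(P[...,1]>-.335)).astype(np.uint8)
n,l,st,c=cv2.connectedComponentsWithStats(m)
for i in range(1,n):
    if st[i,4]>200: p=P[l==i]*1000;print("cap",c[i].round(),cv2.minEnclosingCircle(p[:,:2].astype(np.float32)))
x,y=sh(.013,-.056);print(x,y);plan((x,y,.145,-10.6,4))
E
```

```text
wall pts 843 x0 -0.0225 slope deg -4.11 z range -0.0202 0.0157 y 0.028 0.074
cap [244.  51.] ((505.74755859375, -239.6500244140625), 20.846435546875)
cap [250. 124.] ((499.150634765625, -296.9410095214844), 20.73468017578125)
0.49407599861210283 -0.35207644560662793
now [ 0.4938 -0.3524  0.2789] -10.66 t 38.4 grip 0.0386 F [-0.   0.1 -1.7] T [-0.05 -0.03 -0.01]
-0,33,0.1,0.002,0,-0.002, -0.1,33,0.1,0,0,0, -0.1,33,0.1,0,0,0, -0.1,33,0.1,0,0,0
```

View pics/wrist7.png

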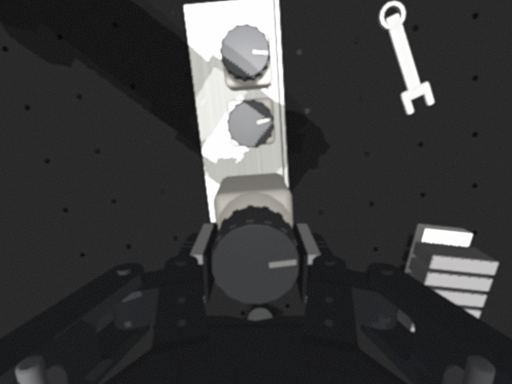

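The two standing caps, at (244,51) and (250,124), form a row with a pitch of 57.7 mm, so the gap is about 12 mm. Lowering the third bottle.

move_arm --targets '[0,35,0,0,0,0,0,40,0,0,0,0,0,40,0,0,0,0,0,18,0,0,0,0,0,0,0,0,0,0]'

```text
time_s: 39.02
position: [0.4937, -0.3518, 0.1458]
tool_rot: [[-0.184, -0.002, 0.983], [-0.983, 0.002, -0.184], [-0.002, -1.0, -0.002]]
ft_force: [-0.1, -1.1, -2.9]
grip_width: 0.0385
```

```bash
python3 -c "
from h import *
x,y=sh(.013,-.056);print(x,y);plan((x,y,.1392,-10.5,3))"
```

```text
0.49407599861210283 -0.35207644560662793
now [ 0.4937 -0.3518  0.1458] -10.62 t 39.02 grip 0.0385 F [-0.1 -1.1 -2.9] T [-0.01  0.02 -0.01]
0.1,2.2,0.1,0.002,-0.001,-0.002, 0.1,2.2,0.1,0,-0.001,0, 0.1,2.2,0.1,0,-0.001,0
```

move_arm --targets '[0.5,2,0,0,0,0,0,2,0,0,0,0,0,2,0,0,0,0,0,1.2,0,0,0,0,0,0,0,0,0,0]'

```text
time_s: 39.65
position: [0.4937, -0.354, 0.1396]
tool_rot: [[-0.186, 0.0, 0.983], [-0.983, 0.0, -0.186], [-0.0, -1.0, 0.0]]
ft_force: [0.8, -0.3, -2.3]
grip_width: 0.0386
```

move_arm --targets '[0,0,0,0,0,0,0,0,0,0,0,0,0,-10,0,0,0,0,0,-35,0,0,0,0,0,-55,0,0,0,0]' --hand 0.4

```text
time_s: 40.28
position: [0.4933, -0.3536, 0.2403]
tool_rot: [[-0.186, -0.002, 0.983], [-0.983, 0.002, -0.186], [-0.002, -1.0, -0.002]]
ft_force: [0.2, -1.0, -0.1]
grip_width: 0.06
```

```bash
python3 -c "
from h import *
x,y=pk(1,1);x-=.001;y+=.0015
print(x,y);plan((x,y,.20,10.3,15))"
```

```text
0.5345544553196626 0.36738850110826776
now [ 0.4933 -0.3536  0.2403] -10.72 t 40.27 grip 0.06 F [ 0.2 -1.  -0.1] T [-0.02  0.01 -0.03]
-48,2.8,-6.2,0.002,-0.024,-0.002, -48,2.7,-5.1,0,-0.024,0, -48,2.7,-3.9,0,-0.024,0, -48,2.7,-2.7,0,-0.024,0, -48,2.7,-1.5,0,-0.024,0
-48,2.7,-0.4,0,-0.024,0, -48,2.7,0.8,0,-0.024,0, -48,2.7,2,0,-0.024,0, -48,2.7,3.2,0,-0.024,0, -48,2.7,4.3,0,-0.024,0
-48,2.7,5.5,0,-0.024,0, -48,2.7,6.7,0,-0.024,0, -48,2.7,7.8,0,-0.024,0, -47,2.7,9,0,-0.024,0, -47,2.7,10.2,0,-0.024,0
```

move_arm --targets '[-48,3,-6.2,0,-0.024,0,-48,3,-5,0,-0.024,0,-48,3,-4,0,-0.024,0,-48,3,-2.7,0,-0.024,0,-48,3,-1.5,0,-0.024,0]'

```text
time_s: 40.9
position: [0.5078, -0.112, 0.2255]
tool_rot: [[-0.066, 0.001, 0.998], [-0.998, -0.001, -0.066], [0.0, -1.0, 0.001]]
ft_force: [0.7, -0.2, 0.0]
grip_width: 0.0597
```

move_arm --targets '[-48,3,-0.4,0,-0.024,0,-48,3,0.8,0,-0.024,0,-48,3,2,0,-0.024,0,-48,3,3,0,-0.024,0,-48,3,4.3,0,-0.024,0]'

```text
time_s: 41.52
position: [0.5221, 0.128, 0.2105]
tool_rot: [[0.054, 0.001, 0.999], [-0.999, -0.0, 0.054], [0.0, -1.0, 0.001]]
ft_force: [0.8, -0.8, 0.1]
grip_width: 0.0594
```

move_arm --targets '[-48,3,5.5,0,-0.024,0,-48,3,6.7,0,-0.024,0,-48,3,7.8,0,-0.024,0,-47,3,9,0,-0.024,0,-47,3,10.2,0,-0.024,0]'

```text
time_s: 42.15
position: [0.5371, 0.369, 0.1955]
tool_rot: [[0.173, 0.001, 0.985], [-0.985, 0.0, 0.173], [-0.0, -1.0, 0.001]]
ft_force: [0.4, -0.7, 0.2]
grip_width: 0.0599
```

move_arm --targets '[0,10,0,0,0,0,0,15,0,0,0,0,0,10,0,0,0,0,0,0,0,0,0,0,0,0,0,0,0,0]'

```text
time_s: 42.78
position: [0.5374, 0.3669, 0.1602]
tool_rot: [[0.171, 0.001, 0.985], [-0.985, 0.0, 0.171], [-0.0, -1.0, 0.001]]
ft_force: [0.5, 0.5, 0.1]
grip_width: 0.0595
```

```bash
python3 - <<'E'
from h import *
from rig import get_image
d=get_image("side");cv2.imwrite("pics/side8.png",d["pixels"][:,:,::-1])
x,y=pk(1,1);x-=.001;y+=.0015
print(x,y);plan((x,y,.083,10.3,4))
E
```

```text
0.5345544553196626 0.36738850110826776
now [0.5374 0.3671 0.1603] 9.88 t 42.83 grip 0.0599 F [ 0.7  0.2 -0.2] T [ 0.05 -0.02  0.05]
-0.2,19.3,-0.7,-0.001,-0.002,0, -0.2,19.3,-0.7,0,-0.002,0, -0.2,19.3,-0.7,0,-0.002,0, -0.2,19.3,-0.7,0,-0.002,0
```

View pics/side8.png

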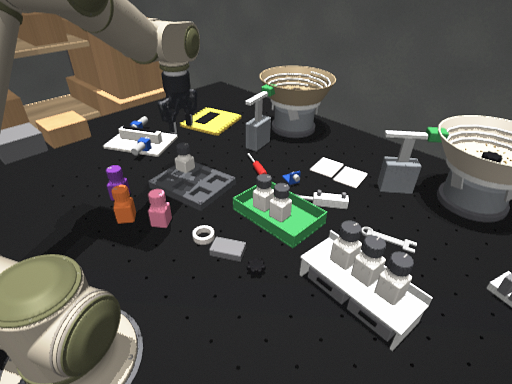

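Three stand in a row on the shelf, two are in the tray, and the last bottle is at (184,158) in the carrier.

move_arm --targets '[0,20,-2.5,0,-0.007,0,0,20,0,0,0,0,0,20,0,0,0,0,0,17,0,0,0,0,0,0,0,0,0,0]'

```text
time_s: 43.45
position: [0.5342, 0.3667, 0.0816]
tool_rot: [[0.179, -0.002, 0.984], [-0.984, -0.001, 0.179], [0.0, -1.0, -0.002]]
ft_force: [0.3, -0.3, -0.2]
grip_width: 0.0597
```

move_arm --targets '[0,0,0,0,0,0,0,0,0,0,0,0,0,0,0,0,0,0,0,0,0,0,0,0,0,0,0,0,0,0]' --hand -1

```text
time_s: 44.08
position: [0.5349, 0.3671, 0.0838]
tool_rot: [[0.179, 0.002, 0.984], [-0.984, 0.001, 0.179], [-0.0, -1.0, 0.002]]
ft_force: [-2.3, -0.9, 6.2]
grip_width: 0.0387
```

move_arm --targets '[0,0,0,0,0.04,0,0,0,0,0,0.04,0,0,0,0,0,0.03,0,0,0,0,0,0.03,0,0,0,0,0,0.02,0]'

```text
time_s: 44.7
position: [0.5349, 0.3671, 0.0838]
tool_rot: [[0.019, 0.002, 1.0], [-1.0, 0.001, 0.019], [-0.001, -1.0, 0.002]]
ft_force: [-2.9, -1.7, 5.4]
grip_width: 0.0385
```

```bash
python3 -c "
from h import *
plan()"
```

```text
now [0.5349 0.3671 0.0838] 1.11 t 44.7 grip 0.0385 F [-2.9 -1.7  5.4] T [-0.14  0.29  0.01]
```

move_arm --targets '[0,0,0,0,0.04,0,0,0,0,0,0.04,0,0,0,0,0,0.04,0,0,0,0,0,0.04,0,0,0,0,0,0,0]'

```text
time_s: 45.32
position: [0.5348, 0.3671, 0.0838]
tool_rot: [[-0.14, 0.001, 0.99], [-0.99, 0.001, -0.14], [-0.001, -1.0, 0.001]]
ft_force: [-1.5, -0.8, 6.7]
grip_width: 0.0381
```

```bash
python3 -c "
from h import *
plan()"
```

```text
now [0.5348 0.3671 0.0838] -8.04 t 45.33 grip 0.0381 F [-1.5 -0.8  6.7] T [-0.14  0.27 -0.04]
```

move_arm --targets '[0,-20,0,0,0,0,0,-35,0,0,0,0,0,-45,0,0,0,0,0,-46,0,0,0,0,0,0,0,0,0,0]'

```text
time_s: 45.95
position: [0.5355, 0.3674, 0.2324]
tool_rot: [[-0.139, 0.007, 0.99], [-0.99, 0.003, -0.139], [-0.004, -1.0, 0.006]]
ft_force: [-0.6, -0.4, -2.9]
grip_width: 0.0384
```

```bash
python3 -c "
from h import *
plan((.581,-.061,.225,-16,10))"
```

```text
now [0.5355 0.3674 0.2324] -8.02 t 45.95 grip 0.0384 F [-0.6 -0.4 -2.9] T [ 0.06  0.03 -0.01]
42,0.6,10.5,-0.006,0.014,-0.004, 42,0.7,11.1,0,0.014,0, 41,0.7,11.6,0,0.014,0, 41,0.7,12.2,0,0.014,0, 41,0.7,12.8,0,0.014,0
41,0.7,13.4,0,0.014,0, 41,0.7,13.9,0,0.014,0, 41,0.7,14.5,0,0.014,0, 40,0.7,15.1,0,0.014,0, 40,0.7,15.6,0,0.014,0
```

The sixth cap is loose (about 0 N·m at 18°). It goes to the last place in the tray.

move_arm --targets '[42,0,10.5,0,0.014,0,42,0,11,0,0.014,0,41,0,11.6,0,0.014,0,41,0,12.2,0,0.014,0,41,0,12.8,0,0.014,0]'

```text
time_s: 46.58
position: [0.5567, 0.1516, 0.2269]
tool_rot: [[-0.209, -0.003, 0.978], [-0.978, -0.0, -0.209], [0.001, -1.0, -0.003]]
ft_force: [0.3, 1.2, -2.2]
grip_width: 0.0383
```

move_arm --targets '[41,0,13.4,0,0.014,0,41,0,14,0,0.014,0,41,0,14.5,0,0.014,0,40,0,15,0,0.014,0,40,0,15.6,0,0.014,0]'

```text
time_s: 47.2
position: [0.5794, -0.0626, 0.227]
tool_rot: [[-0.277, -0.003, 0.961], [-0.961, 0.001, -0.277], [-0.0, -1.0, -0.003]]
ft_force: [0.4, -0.1, -2.1]
grip_width: 0.0382
```

move_arm --targets '[0,5,0,0,0,0,0,35,0,0,0,0,0,45,0,0,0,0,0,35,0,0,0,0,0,15,0,0,0,0]'

```text
time_s: 47.82
position: [0.5785, -0.0602, 0.0909]
tool_rot: [[-0.276, -0.005, 0.961], [-0.961, 0.002, -0.276], [-0.0, -1.0, -0.005]]
ft_force: [-0.7, -0.4, -2.6]
grip_width: 0.0381
```

```bash
python3 -c "
from h import *
plan((.581,-.061,.083,-16,3))"
```

```text
now [ 0.5785 -0.0602  0.0909] -16.0 t 47.83 grip 0.0381 F [-0.7 -0.4 -2.6] T [-0.01 -0.01 -0.  ]
0,2.6,0.9,0.005,0,0, 0,2.6,0.9,0,0,0, 0,2.6,0.9,0,0,0
```

move_arm --targets '[0,2,1,0,0,0,0,2,0.5,0,0,0,0,1.5,0,0,0,0,0,1.5,0,0,0,0,0,0,0,0,0,0]'

```text
time_s: 48.45
position: [0.5814, -0.0618, 0.0868]
tool_rot: [[-0.276, 0.0, 0.961], [-0.961, -0.0, -0.276], [0.0, -1.0, 0.0]]
ft_force: [-0.0, -0.3, -1.7]
grip_width: 0.0382
```

move_arm --targets '[0,0,0,0,0,0,0,0,0,0,0,0,0,-10,0,0,0,0,0,-45,0,0,0,0,0,-60,0,0,0,0]' --hand 0.4

```text
time_s: 49.08
position: [0.5808, -0.0616, 0.2028]
tool_rot: [[-0.276, -0.002, 0.961], [-0.961, 0.001, -0.276], [-0.0, -1.0, -0.002]]
ft_force: [0.5, -0.7, 0.2]
grip_width: 0.0596
```

move_arm --targets '[-20,-60,-40,0,0,0,-20,-60,-40,0,0,0,0,0,-40,0,0,0,0,0,-40,0,0,0,0,0,0,0,0,0]'

```text
time_s: 49.7
position: [0.4476, 0.0117, 0.3033]
tool_rot: [[-0.276, 0.002, 0.961], [-0.961, -0.0, -0.276], [-0.0, -1.0, 0.002]]
ft_force: [0.4, 0.2, 0.2]
grip_width: 0.0596
```

```bash
python3 - <<'E'
from h import *
from rig import get_image
plan()
for n in ("side","scene"):
    d=get_image(n);np.save(n+"9.npy",d,allow_pickle=True);cv2.imwrite(f"pics/{n}9.png",d["pixels"][:,:,::-1])
    A=cloud(d);z=A[...,2]
    for nm,lo,hi,b in(("tray",.09,.115,(.5,.66,-.12,.13)),("shelf",.145,.17,(.42,.56,-.43,-.18)),("else",.08,.17,(.3,.66,.14,.45))):
        m=((z>lo)&(z<hi)&(A[...,0]>b[0])&(A[...,0]<b[1])&(A[...,1]>b[2])&(A[...,1]<b[3])).astype(np.uint8)
        k,l,st,c=cv2.connectedComponentsWithStats(m)
        for i in range(1,k):
            if st[i,4]>25:
                p=A[l==i]*1000;e=p[:,:2];print(n,nm,c[i].round(),st[i,4],((e.min(0)+e.max(0))/2).round(1),np.percentile(p[:,2],90).round(1))
E
```

```text
now [0.4476 0.0117 0.3033] -16.0 t 49.7 grip 0.0596 F [0.4 0.2 0.2] T [-0.02  0.03 -0.05]
side tray [264. 179.] 149 [581.4  64.2] 104.9
side tray [281. 189.] 166 [580.9   1. ] 104.9
side tray [300. 199.] 183 [580.9 -61.3] 104.6
side shelf [350. 229.] 305 [ 506.6 -240.8] 160.3
side shelf [374. 244.] 347 [ 499.7 -298.8] 160.2
side shelf [401. 261.] 405 [ 493.6 -356.2] 160.1
side else [114. 171.] 176 [320.7 398.1] 100.9
side else [157. 196.] 215 [337.3 213.5] 100.7
scene tray [273. 208.] 138 [581.   63.6] 104.2
scene tray [253. 211.] 143 [ 5.815e+02 -3.000e-01] 104.1
scene tray [232. 214.] 144 [580.9 -62.2] 104.0
scene shelf [168. 191.] 152 [ 506.2 -242. ] 159.9
scene shelf [129. 193.] 153 [ 492.3 -356.2] 160.6
scene shelf [149. 192.] 154 [ 500.2 -298.6] 160.4
scene else [353. 133.] 110 [320.9 397.5] 99.4
scene else [303. 144.] 122 [335.7 213.1] 99.4
```

View pics/side9.png

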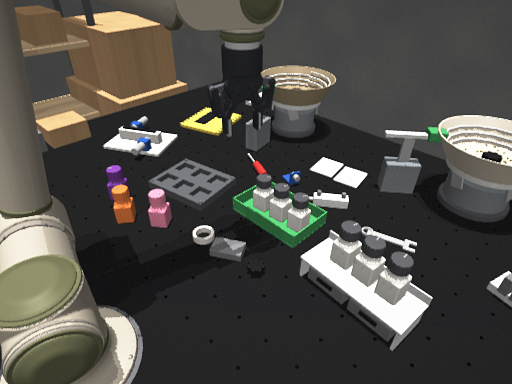

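View pics/scene9.png

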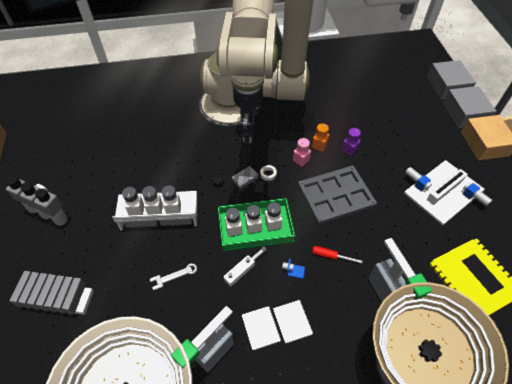

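All six are upright: three in the tray and three on the shelf, at about 58 mm pitch (12 mm gaps). I'm taking a close wrist view to check how square they stand and the rail gap.

```bash
python3 -c "
from h import *
plan((.42,-.36,.31,-6.2,10))"
```

```text
now [0.4497 0.0108 0.3027] -16.04 t 49.8 grip 0.0595 F [0.4 0.9 0.4] T [-0.01  0.01 -0.03]
36,-0.7,7.4,-0.002,-0.017,0, 37,-0.7,6.8,0,-0.017,0, 37,-0.7,6.1,0,-0.017,0, 37,-0.7,5.5,0,-0.017,0, 37,-0.7,4.9,0,-0.017,0
37,-0.7,4.2,0,-0.017,0, 37,-0.7,3.6,0,-0.017,0, 37,-0.7,3,0,-0.017,0, 37,-0.7,2.3,0,-0.017,0, 37,-0.7,1.7,0,-0.017,0
```

move_arm --targets '[36,-1,7.4,0,-0.017,0,37,-1,6.8,0,-0.017,0,37,-1,6,0,-0.017,0,37,-1,5.5,0,-0.017,0,37,-1,5,0,-0.017,0]'

```text
time_s: 50.42
position: [0.435, -0.1772, 0.3068]
tool_rot: [[-0.194, 0.0, 0.981], [-0.981, 0.0, -0.194], [-0.0, -1.0, 0.0]]
ft_force: [1.0, 0.1, 0.1]
grip_width: 0.0596
```

move_arm --targets '[37,-1,4.2,0,-0.017,0,37,-1,3.6,0,-0.017,0,37,-1,3,0,-0.017,0,37,-1,2.3,0,-0.017,0,37,-1,1.7,0,-0.017,0]'

```text
time_s: 51.05
position: [0.4196, -0.3624, 0.3115]
tool_rot: [[-0.11, -0.0, 0.994], [-0.994, 0.0, -0.11], [-0.0, -1.0, -0.0]]
ft_force: [0.3, -0.7, 0.8]
grip_width: 0.0598
```

move_arm --targets '[0,0,0,0,0,0,0,0,0,0,0,0,0,0,0,0,0,0,0,0,0,0,0,0,0,0,0,0,0,0]'

```text
time_s: 51.68
position: [0.4195, -0.3597, 0.3121]
tool_rot: [[-0.109, 0.0, 0.994], [-0.994, -0.0, -0.109], [0.0, -1.0, 0.0]]
ft_force: [0.8, -0.2, -0.4]
grip_width: 0.0594
```

```bash
python3 - <<'E'
from h import *
from rig import get_image
s=env.observe()
d=get_image("wrist");np.save("wrist10.npy",d,allow_pickle=True);cv2.imwrite("pics/wrist10.png",d["pixels"][:,:,::-1])
P=cloud(d,np.array(s["tool_rot"]),np.array(s["position"]))
a=np.radians(-6.2);c,sn=np.cos(a),np.sin(a)
Q=P-np.array([S[0],S[1],0]);X=Q[...,0]*c+Q[...,1]*sn;Y=-Q[...,0]*sn+Q[...,1]*c;Z=P[...,2]
m=(Z>.077)&(Z<.085)&(abs(Y)<.12)&(X>.03)&(X<.06);print("rail X",m.sum(),np.percentile(X[m],[5,50,95]).round(4),"slope",np.degrees(np.polyfit(Y[m],X[m],1)[0]))
for y0 in(.056,-.002,-.06):
    m=(Z>.068)&(Z<.110)&(abs(Y-y0)<.017)&(X<.0)&(X>-.03)
    if m.sum()>50:
        f=np.polyfit(Y[m],X[m],1);print("front face",m.sum(),"X",np.polyval(f,y0).round(4),"deg",np.degrees(np.arctan(f[0])).round(2))
    m=(Z>.068)&(Z<.110)&(Y>y0+.015)&(Y<y0+.03)&(X>-.006)&(X<.032)
    if m.sum()>50:
        f=np.polyfit(X[m],Y[m],1);print("  +y face",m.sum(),"Y",np.polyval(f,.013).round(4),"deg",np.degrees(np.arctan(f[0])).round(2))
    m=(Z>.1125)&(Z<.119)&(abs(Y-y0)<.03);q=np.stack([X[m],Y[m]],1)*1000
    if m.sum()>30: print("  shoulder",m.sum(),[np.round(v,1) for v in cv2.minAreaRect(q.astype(np.float32))])
E
```

```text
rail X 422 [0.0443 0.0457 0.0481] slope -0.0693505364920662
front face 171 X -0.0105 deg -0.08
  shoulder 413 [array([12.2, 56.6]), array([44.7, 45.9]), np.float64(89.8)]
front face 146 X -0.011 deg 0.42
  shoulder 291 [array([10.9, -0.5]), array([45.7, 43.9]), np.float64(89.9)]
front face 125 X -0.0117 deg 0.58
  +y face 85 Y -0.0358 deg -0.46
  shoulder 324 [array([ 10.3, -58.8]), array([45.5, 44.7]), np.float64(88.0)]
```

View pics/wrist10.png

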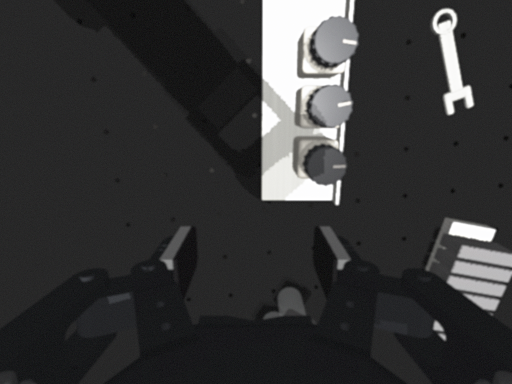

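The three shelf bottles are square to the rail within 0.6°. Gaps are about 10 mm to the rail and about 12 mm between neighbours. I'll move away, wait briefly and look once more before handing in.

move_arm --targets '[-50,-10,0,0,0,0,-50,-10,0,0,0,0,-50,0,0,0,0,0,-50,0,0,0,0,0,-50,0,0,0,0,0]'

```text
time_s: 52.35
position: [0.4467, -0.11, 0.332]
tool_rot: [[-0.11, 0.0, 0.994], [-0.994, -0.0, -0.11], [0.0, -1.0, 0.0]]
ft_force: [0.3, -0.3, 0.8]
grip_width: 0.0598
```

move_arm --targets '[0,0,0,0,0,0,0,0,0,0,0,0,0,0,0,0,0,0,0,0,0,0,0,0,0,0,0,0,0,0]'

```text
time_s: 52.98
position: [0.4468, -0.1122, 0.3318]
tool_rot: [[-0.111, -0.0, 0.994], [-0.994, 0.0, -0.111], [-0.0, -1.0, -0.0]]
ft_force: [-0.5, 0.4, -0.4]
grip_width: 0.0599
```

move_arm --targets '[0,0,0,0,0,0,0,0,0,0,0,0,0,0,0,0,0,0,0,0,0,0,0,0,0,0,0,0,0,0]'

```text
time_s: 53.6
position: [0.4468, -0.1116, 0.3318]
tool_rot: [[-0.11, -0.0, 0.994], [-0.994, 0.0, -0.11], [-0.0, -1.0, -0.0]]
ft_force: [0.4, 0.3, 0.0]
grip_width: 0.0596
```

move_arm --targets '[0,0,0,0,0,0,0,0,0,0,0,0,0,0,0,0,0,0,0,0,0,0,0,0,0,0,0,0,0,0]'

```text
time_s: 54.22
position: [0.4469, -0.1116, 0.3318]
tool_rot: [[-0.11, -0.0, 0.994], [-0.994, 0.0, -0.11], [-0.0, -1.0, -0.0]]
ft_force: [0.6, -0.0, 1.1]
grip_width: 0.0598
```

```bash
python3 - <<'E'
from h import *
from rig import get_image
plan()
d=get_image("side");cv2.imwrite("pics/side11.png",d["pixels"][:,:,::-1])
A=cloud(d);z=A[...,2]
for nm,lo,hi,b in(("tray",.09,.115,(.5,.66,-.12,.13)),("shelf",.145,.17,(.42,.56,-.43,-.18))):
    m=((z>lo)&(z<hi)&(A[...,0]>b[0])&(A[...,0]<b[1])&(A[...,1]>b[2])&(A[...,1]<b[3])).astype(np.uint8)
    k,l,st,c=cv2.connectedComponentsWithStats(m)
    for i in range(1,k):
        if st[i,4]>25:
            e=A[l==i][:,:2]*1000;print(nm,c[i].round(),((e.min(0)+e.max(0))/2).round(1))
E
```

```text
now [ 0.4469 -0.1116  0.3318] -6.3 t 54.23 grip 0.0598 F [ 0.6 -0.   1.1] T [-0.02  0.   -0.05]
tray [264. 179.] [581.3  64.6]
tray [281. 189.] [581.4   0.6]
tray [300. 198.] [580.6 -62.7]
shelf [350. 229.] [ 506.6 -241.6]
shelf [374. 244.] [ 499.4 -299.1]
shelf [401. 261.] [ 492.8 -356.1]
```

View pics/side11.png

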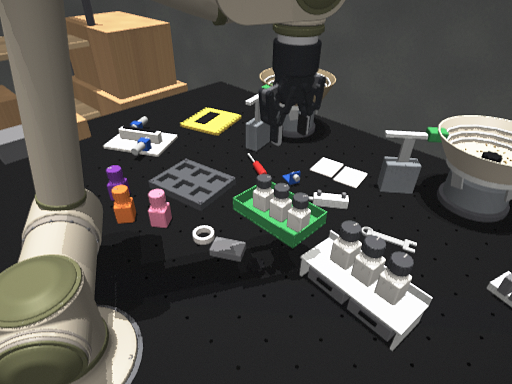

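Nothing has shifted since the last look: all six bottles are within about 1.5 mm of their earlier readings. Handing in.

```bash
python3 -c "
from rig import env
print(env.close_job(), env.observe()['time_s'])"
```

```text
the job is handed in; nothing more can be done
the job is handed in; nothing more can be done
```

I test-twisted all six caps. The three with tight caps stand in a row on the shelf and the three with loose caps stand upright in the tray. I handed the job in at about 54 s.

- **Twist test:** tight caps held at 0.74 to 0.79 N·m. Loose caps turned 18° at about 0 N·m; one briefly read 0.08 N·m halfway, then 0.01. During the first tight test the jaws slipped on the cap. I measured how far the bottle had turned in the grip and corrected for it when placing.
- **Shelf row:** the last close look showed the bottles square to the rail within 0.6°, except that one shoulder outline read about 2°, against 0.6° on that bottle's faces. Gaps were about 9 to 11 mm to the rail and about 12 mm between neighbours.
- **Tray:** all three stand upright on the floor, with cap tops near 104 mm, as expected.
- **Final check:** about 4.5 s later no bottle had moved by more than about 1.5 mm, and I saw no sign of one being knocked aside. I did not measure the tools and coloured bottles again; the arm was never taken to them. The clamp knob was in the arm's shadow in the last picture, so I could not see it there.

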